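# Clamp the spice jar in the jar press

## Task

Stand the spice jar upright in the nest of the pulled-out carriage of the jar press, then push the carriage all the way in against its stop under the green hood (push at the middle of its plate, off-centre it jams). Then take the crank by its black handle and wind it clockwise until the pad bears firmly on the jar's lid, and let go. Leave the other things where they stand.

Things in the scene. Friction and masses are not known exactly. Their poses are not given: they have to be found in the camera images.
- press: Jar press fixed to the worktop, 410x240 mm. Origin on the worktop, +x the way the carriage slides in, z up. Wooden bed: top z 14 mm, x -280 to 130. Guide rails along x, inner faces y +-77 mm, lips from y +-69 mm at z 36-39 mm. Rubber stop: carriage home = push face at x -30 mm. Posts 20 mm thick at x 55, y +-106. Beam above, top z 206 mm. Worktop beyond the bed's open end (x under -280) is clear.
- hood_edge (a point): Middle of the front edge of the press's green hood, at its underside: x -50, z 170 mm in the press's frame; axes as the press. The hood is 236 mm wide, covers x -50 to 100 mm, with a 12 mm high rim along this edge. With the carriage home its push face is 20 mm in under the hood, so the pushing tool must lean back, 30 to 50 degrees from vertical, its tip leading.
- push_point (a point): Middle of the rear face of the carriage's push plate (orange mark 26 mm wide), 22 mm above the bed. x: the way to push, y across, z up. Plate 124 mm wide, 8 thick, 0 to 36 mm above the bed. Face starts 220 to 260 mm before the press's x = 0. Loose steel slide, 0.5 to 1 kg, shoes 60 mm long: pushed within 8 mm of the middle it slides with 1 to 10 N; from 15 mm off it drags, from 20 to 30 mm it cocks and jams.
- nest (a point): Centre of the round nest on the carriage, on its floor, 85 mm ahead of the push face and 10 mm above the bed; axes as the carriage. Flat floor inside a black rim 8 mm high, 58 mm inside and 66 mm outside diameter.
- jar_mid (a point): Spice jar: glass, white lid, upright, 41 mm diameter, 105 mm tall, 0.11 kg; this point is on its axis 52 mm above its underside, z along the jar. It stands on the worktop to the right of the press, near the wooden salt mill, which may be in front of it or behind it.
- crank (a joint): Crank angle in rad, grows clockwise seen from above; 0 to 0.6 at the start, hard stop at 7.5. Each rad lowers the round pad (48 mm across, under the hood, over the nest's home place) by 3.5 mm; it meets the lid of a jar in the nest at about 6.8, where it stiffens steeply; wound to 7.1 it bears firmly and springs back by up to 0.2 on letting go. Turning takes 0.1 to 0.3 N m before that.
- crank_grip (a point): Centre of the black upright crank handle, 26 mm diameter, 56 mm tall (28 mm up and down from here). It spins freely on its pin, so fingers that do not turn can hold it all the way round. It moves on a level circle of 60 mm radius about crank_axis. Crank arm, hub and beam all lie below the handle's foot.
- crank_axis (a point): Point on the crank's upright axis at the height of the handle's centre, 258 mm above the worktop; fixed to the press, axes as the press.
- lemon: Bystander, loose: yellow lemon, 78x55x56 mm. Origin at its underside.
- soup_tin: Bystander, loose: red and silver tin, 75 mm across, 110 mm tall. Origin at its underside.
- salt_mill: Bystander, loose: turned dark wooden salt mill, 58 mm across, 170 mm tall; it stands near the jar, in front of or behind it. Origin at its underside.
Mind the look-alikes: they are no part of the job. Of the things that look like the part that bears jar_mid, the smaller one is meant.

How it is judged (in metres and radians):
On the way, in this order (a step that is already met when the one before it is completed fails the run):
1. the jar stands upright in the nest, let go, while the carriage is still pulled out (at least 120 mm from home) (horizontal distance between jar_mid and nest below 0.012 m and z of jar_mid in the frame of nest below 0.058 m and angle between jar_mid's own z axis and vertical below 0.1 rad and contact force between the fingers and jar below 0.1 N and x of push_point in the frame of press below -0.15 m), for 0.2 s.
2. the carriage is fully home (within 4 mm of its stop) with the jar upright in its nest, while the pad is still up (horizontal distance between jar_mid and nest below 0.012 m and z of jar_mid in the frame of nest below 0.058 m and angle between jar_mid's own z axis and vertical below 0.1 rad and x of push_point in the frame of press above -0.034 m and value of joint crank below 3 rad), for 0.2 s.
3. the crank is wound down to the lid (6.7 rad or more) (horizontal distance between jar_mid and nest below 0.012 m and z of jar_mid in the frame of nest below 0.058 m and angle between jar_mid's own z axis and vertical below 0.1 rad and x of push_point in the frame of press above -0.034 m and value of joint crank above 6.7 rad), for 0.2 s.
At the end, for the whole second after the job is handed in: The carriage is home (push face within 4 mm of its place against the stop), the jar stands upright (within 0.1 rad) in the nest, its axis within 12 mm of the nest's centre, and at rest; the crank is at 6.7 rad or more and the pad bears on the lid with more than 1 N (all of step 3 and contact force between press and jar above 1 N and linear speed of jar below 0.02 m/s); the robot touches nothing.
It fails at once if another thing is shifted by more than 30 mm (distance of any of lemon, soup_tin, salt_mill from where it was at the start of the episode above 0.03 m).
It also fails if it takes over 72 s, if anything falls off the work surface, if the arm or the gripper's body presses on something with over 40 N, if the wrist force passes 120 N, or if a joint passes its speed limit or range.

## Robot

A 7-joint arm with a two-finger parallel gripper is mounted at the origin on a cart in front of the work surface, level with it; the furniture and walls round the work are solid. World frame = base frame: x ahead of the robot, y to its left, z up, the work surface at z = 0. Lengths are in m, angles in degrees, forces in N, time in s.
With the tool pointing down it reaches from about 0.375 to 0.925 m from the base axis. Payload 3.1 kg.
Tool frame: the origin (TCP) lies between the finger pads; the fingertips stand 25 mm ahead of it and the grasp point (between the pads) lies 6 mm ahead of it (ctrl.tip_reach is the distance from the TCP to the fingertips, in m); x points along the fingers, y is the direction in which the jaws open and shut, and the axes are right-handed (so a half turn about x gives the same grasp; the last joint's range is limited). The gripper opens to 85 mm and grips with 20 to 120 N. Pads are 22 mm wide; open, the fingers measure 114 mm over their backs; the gripper's body (76 mm by 85 mm) begins 54 mm behind the grasp point. The pads swing forward as they close: fully open they stand 13 mm farther back than shut.
Start: joints at [61.031, 21.939, 2.515, 91.553, -1.026, 66.532, -2.859], TCP at [0.258, -0.597, 0.256] pointing down, gripper open.
Joint ranges: [-149.38, 149.38], [-23.57, 123.04], [-84.95, 90], [0, 143.3], [-89.99, 269.99], [3.08, 112.72], [-163.45, 163.45]. Speed limits (degrees/s): [159.86, 159.86, 180, 180, 180, 180, 180].

## Interface

Orientations are given as [roll, pitch, yaw] about the fixed x, y, z axes, in that order (R = Rz(yaw) Ry(pitch) Rx(roll)).
In Python, from rig import ctrl gives the robot as it stands.
- The arm moves only by the tool servo_tool, never from a script. Its argument "motion" is one flat list of numbers, 7 for each row, row after row: the shift along the tool's x, y, z in mm, then the turn, a rotation vector about the tool's x, y, z in degrees, then the gripper command: -1 is shut, 1 is fully open, values between are in proportion. In form: [dx, dy, dz, rx, ry, rz, gripper, dx, dy, dz, rx, ry, rz, gripper, ...]. A call has exactly 8 rows; each row is the pose to reach, as a shift and turn from the pose measured when the call began, along the tool's axes at that moment; what a row does not reach only later rows make up. A row lasts 1/10 s, in which the tool goes at most 50 mm and 8.59 degrees, less where a joint would pass 70% of its speed; a pose out of reach is approached as far as the arm can. A call with a gripper value outside its range is refused whole. The fingers move at their own pace and stop on an object; "squeeze" is the grip in N (left out, the last holds). Time passes only in rows, so rows that repeat a pose let the fingers close, or fill a call up. It gives the time, the measured TCP pose, the force and the opening at its end, in the units of the state.
- ctrl.read_state(): the state, without advancing time (a new reading comes with each control period).
- ctrl.read_camera(name): name is "scene" or "top"; returns a dict with "frame" (420x560x3 uint8, red, green, blue), "z_map" (420x560 float32, m along the optical axis (not along the pixel's ray), 0 where there is no reading), "fov_y" (degrees; the focal length in pixels is half the picture's height over the tangent of half this angle, whatever the lens; pixels are square), "cx", "cy" (the principal point, pixels), "rvec" (rotation vector, rad) and "tvec" (3), from world to camera coordinates, as OpenCV has them. Camera axes: x right, y down, z forward; pixel columns grow to the right and rows downward; lengths in m; the calibration is good to about 2 mm. A picture is of the moment at which its call begins.
- ctrl.job_done(): hands the job in, once; it reports no verdict.
The state is a dict: "time_s": time; "joint_positions": joint angles; "joint_vel": joint speeds; "joint_torque": joint torques, N m; "position": TCP position; "tool_rot": TCP orientation; "wrist_force": force on the tool from outside, world axes, zero at the start; "ft_torque": the same for the moment, N m; "opening": opening from 0.0 (shut) to 1.0 (fully open).
Only numpy, scipy, OpenCV 4.12 (cv2) and the standard library are available. Lean on these libraries where they do the work, as an engineer would, in place of code of your own. Each camera call takes 0.05 s, during which the arm holds its last target.

## Working session

There is one attempt and no reset: what is moved stays moved. The work goes in short steps, Python scripts to look and compute and a tool call to move; the robot and the scene stay as the last step left them, time stands still between calls to the robot, and variables do not carry over. Pictures are saved under pics/ and viewed, and the job is handed in when it is done.

Besides the shell and the picture viewer there is one more tool, called after "Emit:" as name(argument=value, ...) on one line, values as JSON. servo_tool: Moves the arm, as the interface text tells. Its arguments: {"type":"object","properties":{"motion":{"type":"array"},"squeeze":{"type":"number"}},"required":["motion"]}

```bash
ls; mkdir -p pics; python3 - <<'E'
from rig import ctrl
import cv2,numpy as np
s=ctrl.read_state()
print({k:np.round(v,3).tolist() for k,v in s.items()})
for n in("scene","top"):
    c=ctrl.read_camera(n)
    cv2.imwrite(f"pics/{n}0.png",c["frame"][:,:,::-1])
    np.savez(f"{n}0.npz",**c)
    print(n,c["fov_y"],c["cx"],c["cy"],c["rvec"],c["tvec"], c["frame"].shape)
E
```

```text
pics
{'time_s': 0.0, 'joint_positions': [61.033, 21.992, 2.512, 91.65, -1.027, 66.532, -2.858], 'joint_vel': [-0.015, -0.097, -0.034, 0.012, 0.017, -0.03, -0.029], 'joint_torque': [-0.0, -43.347, 1.024, -24.952, 0.011, 0.011, -0.0], 'position': [0.257, -0.596, 0.255], 'tool_rot': [-87.5, 89.848, 115.868], 'wrist_force': [-0.213, -0.236, -0.436], 'ft_torque': [-0.015, 0.013, 0.005], 'opening': 0.997}
scene 47.14277107147858 276.8976310916462 202.5172451402432 [ 1.08726502 -2.39211964  0.97753088] [0.36774981 0.46247244 1.13674917] (420, 560, 3)
top 48.47846027551392 278.359052053862 211.29129837187355 [ 2.03087266 -2.14965374  0.26459113] [0.00727547 0.63759392 1.19777035] (420, 560, 3)
```

View pics/scene0.png

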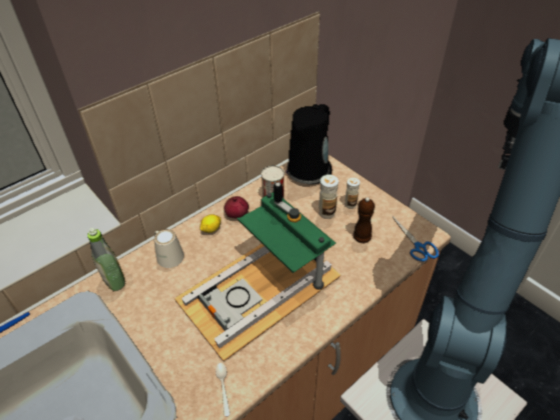

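View pics/top0.png

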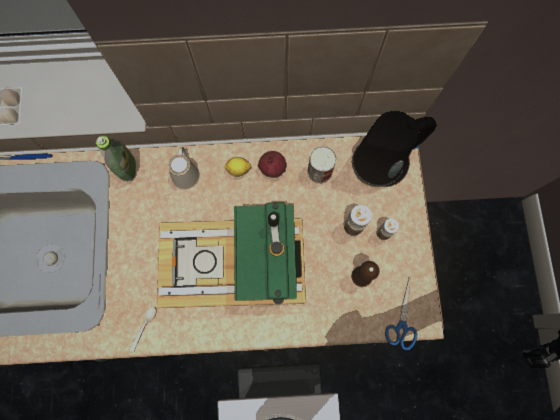

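```bash
cat > h.py <<'E'
import numpy as np,cv2
def load(n): return dict(np.load(n))
def K(c):
    f=210/np.tan(np.radians(float(c["fov_y"]))/2); return f
def wmap(c):
    f=K(c);z=c["z_map"].astype(float);v,u=np.mgrid[:420,:560]
    P=np.stack([(u-c["cx"])/f*z,(v-c["cy"])/f*z,z],-1)
    R=cv2.Rodrigues(c["rvec"])[0]
    W=(P-c["tvec"])@R
    W[z==0]=np.nan
    return W
def proj(c,p):
    R=cv2.Rodrigues(c["rvec"])[0];q=np.atleast_2d(p)@R.T+c["tvec"];f=K(c)
    return np.c_[q[:,0]/q[:,2]*f+c["cx"],q[:,1]/q[:,2]*f+c["cy"]]
def ray(c,u,v,z):
    R=cv2.Rodrigues(c["rvec"])[0];f=K(c)
    o=-R.T@c["tvec"];d=R.T@np.array([(u-c["cx"])/f,(v-c["cy"])/f,1])
    return o+d*(z-o[2])/d[2]
E
python3 - <<'E'
from h import *
for n in("top","scene"):
    c=load(n+"0.npz");W=wmap(c);print(n)
    pts={"top":dict(jarS=(390,226),jarL=(360,215),mill=(370,268),tin=(322,158),crank=(273,219),axis=(277,249),nest=(205,262),plate=(176,262),tl=(160,223),bl=(160,305),br=(303,303),lemon=(237,166),hood=(237,255),table=(330,230)),
     "scene":dict(jarS=(353,182),jarL=(328,180),mill=(366,205),crank=(278,192),axis=(294,217))}[n]
    for k,(u,v) in pts.items(): print(k,np.round(W[v,u],3))
    fr=c["frame"][:,:,::-1]
    crop=(fr[190:320,140:420] if n=="top" else fr[150:350,170:420])
    cv2.imwrite(f"pics/{n}crop.png",cv2.resize(crop,None,fx=2.8 if n=="top" else 3,fy=2.8 if n=="top" else 3,interpolation=cv2.INTER_CUBIC))
E
```

```text
top
jarS [ 0.574 -0.324  0.1  ]
jarL [ 0.599 -0.239  0.143]
mill [ 0.458 -0.245  0.169]
tin [ 0.775 -0.157  0.106]
crank [ 0.567 -0.013  0.287]
axis [ 0.508 -0.019  0.23 ]
nest [0.517 0.183 0.023]
plate [0.52  0.261 0.036]
tl [0.638 0.311 0.016]
bl [0.407 0.31  0.014]
br [ 0.391 -0.083  0.002]
lemon [0.785 0.082 0.05 ]
hood [0.508 0.08  0.175]
table [ 0.592 -0.175  0.004]
scene
jarS [ 0.571 -0.325  0.103]
jarL [ 0.6   -0.24   0.144]
mill [ 0.446 -0.239  0.152]
crank [ 0.563 -0.009  0.267]
axis [ 0.5   -0.009  0.222]
```

View pics/topcrop.png

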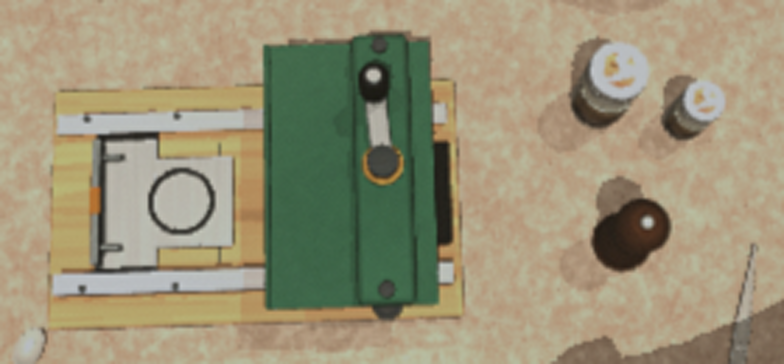

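View pics/scenecrop.png

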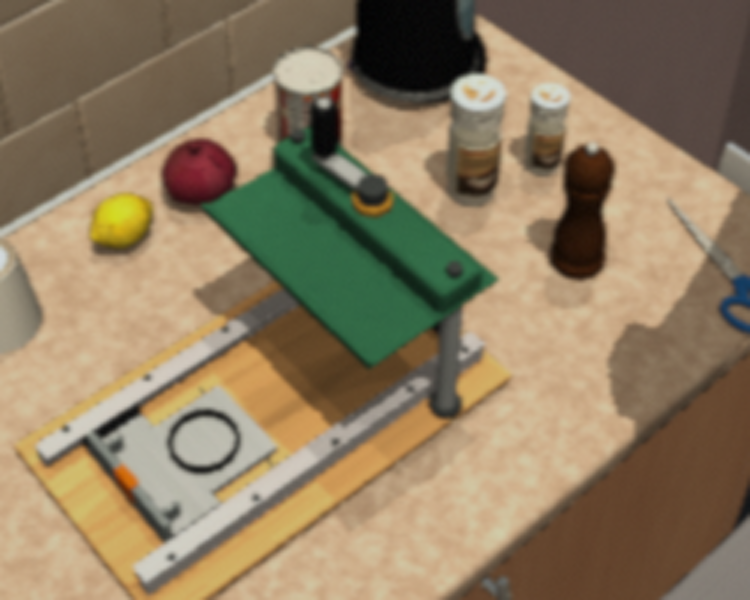

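```bash
cat > fit.py <<'E'
from h import *
for n in("top","scene"):
    c=load(n+"0.npz");W=wmap(c);f=c["frame"].astype(int);x,y,z=W[...,0],W[...,1],W[...,2]
    reg=(x>.35)&(x<.7)&(y>-.13)&(y<.36)
    def rect(m,nm):
        m=cv2.morphologyEx((m&reg).astype(np.uint8),cv2.MORPH_OPEN,np.ones((3,3)))
        k,l,st,_=cv2.connectedComponentsWithStats(m); 
        if k<2:return
        i=1+np.argmax(st[1:,4]);p=np.c_[x[l==i],y[l==i]].astype(np.float32)*1000
        r=cv2.minAreaRect(p);print(n,nm,len(p),np.round(r[0],1),np.round(r[1],1),round(r[2],2),"z",np.round(np.nanmedian(z[l==i])*1000,1))
    rect((z>.009)&(z<.019),"bed")
    rect((z>.166)&(z<.19),"hood")
    m=(z>.032)&(z<.046)
    ls=[]
    for nm,mm in(("railA",m&(x>.56)),("railB",m&(x<.47))): rect(mm,nm)
    rect((z>.20)&(z<.214),"beam")
    b=(f.max(-1)<60)
    # crank handle top
    m=(z>.245)&reg; print("crank",m.sum(),np.round(np.nanmean(W[m],0),4)); m2=(z>.278)&reg;print("ctop",m2.sum(),np.round(np.nanmean(W[m2],0),4))
    m=(z>.216)&(z<.245)&reg;print("arm",np.round(np.nanmean(W[m],0),4))
    # orange
    o=(f[...,0]>150)&(f[...,1]<130)&(f[...,2]<80)&(f[...,0]-f[...,1]>70)&reg
    for lo,hi in((0,.06),(.19,.3)):
        m=o&(z>lo)&(z<hi);print("orange",lo,m.sum(),np.round(np.nanmean(W[m],0),4),np.round(np.nanmin(W[m],0),4),np.round(np.nanmax(W[m],0),4))
    m=(np.hypot(x-.574,y+.324)<.045)&(z>.095)&(z<.12);p=W[m]
    print("lid",m.sum(),p.mean(0).round(4),((p.min(0)+p.max(0))/2).round(4),(p.max(0)-p.min(0)).round(4),np.median(p[:,2]))
    m=(np.hypot(x-.574,y+.324)<.045)&(z>.01)&(z<.12);p=W[m];
    if m.sum()>20:
        from scipy.optimize import least_squares
        q=p[p[:,2]<.085]
        if len(q)>5:
            r=least_squares(lambda t:np.hypot(q[:,0]-t[0],q[:,1]-t[1])-.0205,[.572,-.325],loss="soft_l1",f_scale=.002);print("jarfit",len(q),r.x.round(4))
    m=(np.hypot(x-.455,y+.243)<.06)&(z>.01);p=W[m];print("mill ext",p.min(0).round(3),p.max(0).round(3))
    # plate top & nest
    m=(z>.044)&(z<.058)&(np.abs(x-.52)<.075)&(y>.2)&(y<.3);print("platetop",m.sum(),W[m].mean(0).round(4) if m.any() else 0,np.round(W[m].min(0),4),np.round(W[m].max(0),4))
    bl=(f.max(-1)<70)&(np.hypot(x-.517,y-.183)<.05);p=W[bl];print("nestblack",bl.sum(),p.mean(0).round(4),((p.min(0)+p.max(0))/2).round(4),np.median(p[:,2]).round(4))
E
python3 fit.py
```

```text
top bed 887 [520.6 155.7] [106.3 140. ] 88.36 z 13.7
top hood 3043 [514.9  47.8] [ 79.8 236.8] 88.49 z 175.6
top railA 298 [598.2 244.8] [121.6  21.1] 88.45 z 38.4
top railB 563 [439.4 204.9] [204.4  21. ] 88.44 z 38.6
top beam 882 [453.8 -16.3] [ 48.7 117.5] 88.36 z 205.3
crank 125 [ 0.5686 -0.0138  0.2785]
ctop 89 [ 0.571  -0.0138  0.2847]
arm [ 0.5282 -0.0163  0.2274]fit.py:24: RuntimeWarning: Mean of empty slice
  m=o&(z>lo)&(z<hi);print("orange",lo,m.sum(),np.round(np.nanmean(W[m],0),4),np.round(np.nanmin(W[m],0),4),np.round(np.nanmax(W[m],0),4))
Traceback (most recent call last):
  File "fit.py", line 24, in <module>
    m=o&(z>lo)&(z<hi);print("orange",lo,m.sum(),np.round(np.nanmean(W[m],0),4),np.round(np.nanmin(W[m],0),4),np.round(np.nanmax(W[m],0),4))
                                                                                        ~~~~~~~~~^^^^^^^^
ValueError: zero-size array to reduction operation fmin which has no identity
```

```bash
python3 - <<'E'
s=open('fit.py').read()
s=s.replace('print("orange",lo,m.sum(),','m.any() and print("orange",lo,m.sum(),')
s=s.replace(">70)&reg",">60)&reg")
open('fit.py','w').write(s)
E
python3 fit.py
```

```text
top bed 887 [520.6 155.7] [106.3 140. ] 88.36 z 13.7
top hood 3043 [514.9  47.8] [ 79.8 236.8] 88.49 z 175.6
top railA 298 [598.2 244.8] [121.6  21.1] 88.45 z 38.4
top railB 563 [439.4 204.9] [204.4  21. ] 88.44 z 38.6
top beam 882 [453.8 -16.3] [ 48.7 117.5] 88.36 z 205.3
crank 125 [ 0.5686 -0.0138  0.2785]
ctop 89 [ 0.571  -0.0138  0.2847]
arm [ 0.5282 -0.0163  0.2274]
orange 0 22 [0.5215 0.2656 0.0509] [0.5126 0.2622 0.0458] [0.5321 0.2692 0.0568]
lid 186 [ 0.5734 -0.3253  0.1038] [ 0.5735 -0.3255  0.1026] [0.0404 0.039  0.0142] 0.10381701163535081
jarfit 115 [ 0.5744 -0.3266]
mill ext [ 0.427 -0.273  0.01 ] [ 0.479 -0.223  0.172]
platetop 158 [0.5185 0.2638 0.0494] [0.4474 0.2251 0.044 ] [0.5948 0.2993 0.0568]
nestblack 60 [0.5177 0.1855 0.0317] [0.5182 0.1845 0.0324] 0.0314
scene bed 2247 [514.7 154.2] [328.1 242.6] 88.42 z 13.5
scene hood 2394 [511.5  14.4] [149. 239.] 89.01 z 175.6
scene railA 592 [595.3 163.9] [283.   25.9] 87.86 z 38.4
scene railB 909 [436.9 139.8] [338.3  26.1] 88.41 z 38.2
scene beam 897 [510.2 -16.6] [ 51.  234.7] 88.55 z 205.1
crank 144 [ 0.5655 -0.0092  0.2702]
ctop 56 [ 0.5678 -0.0107  0.284 ]
arm [ 0.5323 -0.0127  0.2274]
orange 0 26 [0.5185 0.265  0.0501] [0.507  0.2605 0.0463] [0.532  0.2691 0.0533]
lid 104 [ 0.5706 -0.3229  0.103 ] [ 0.5716 -0.3248  0.1026] [0.0413 0.0412 0.0146] 0.10336233014867591
jarfit 213 [ 0.5734 -0.3266]
mill ext [ 0.424 -0.273  0.01 ] [ 0.479 -0.221  0.173]
platetop 145 [0.5175 0.2656 0.0489] [0.4564 0.259  0.044 ] [0.58   0.2708 0.0548]
nestblack 50 [0.5168 0.1821 0.0292] [0.5163 0.1835 0.0296] 0.0292
```

```bash
cat > pl.py <<'E'
import numpy as np
from scipy.spatial.transform import Rotation as Ro
from rig import ctrl
def st():
    s=ctrl.read_state();return s,np.array(s["position"])*1000,Ro.from_euler('xyz',s["tool_rot"],degrees=True)
def target(yaw,tilt):
    """jaw axis y horizontal at angle yaw from world x; tilt: tip leads toward jaw-perp -y side"""
    y=np.array([np.cos(np.radians(yaw)),np.sin(np.radians(yaw)),0])
    h=np.array([y[1],-y[0],0])  # yaw0 -> -y
    t=np.radians(tilt);x=h*np.sin(t)+np.array([0,0,-np.cos(t)])
    return Ro.from_matrix(np.c_[x,y,np.cross(x,y)])
def rel(p_mm,Rt,s=None):
    s,p,R=st() if s is None else s
    d=R.inv().apply(np.array(p_mm)-p);rv=(R.inv()*Rt).as_rotvec(degrees=True)
    return np.r_[d,rv].round(1)
def show():
    s,p,R=st();print("t",round(s["time_s"],2),"p",p.round(1),"F",np.round(s["wrist_force"],1),"T",np.round(s["ft_torque"],2),"op",round(s["opening"],3),"j",np.round(s["joint_positions"],1));print(R.as_matrix().round(3))
E
python3 - <<'E'
from pl import *
show()
for yaw in(-17,0,163,180): print(yaw,rel([573.8,-326.3,230],target(yaw,0)),rel([573.8,-326.3,86],target(yaw,0)))
E
```

```text
t 0.1 p [ 257.5 -596.   255. ] F [ 0.1 -1.1  0.1] T [-0.    0.06 -0.05] op 0.997 j [61.  22.   2.5 91.6 -1.  66.5 -2.9]
[[-0.001  0.397 -0.918]
 [ 0.002 -0.918 -0.397]
 [-1.    -0.002  0.   ]]
-17 [ 2.520e+01 -1.220e+02 -3.973e+02 -4.960e+01 -1.000e-01  1.000e-01] [ 1.692e+02 -1.216e+02 -3.974e+02 -4.960e+01 -1.000e-01  1.000e-01]
0 [ 2.520e+01 -1.220e+02 -3.973e+02 -6.660e+01 -1.000e-01  1.000e-01] [ 1.692e+02 -1.216e+02 -3.974e+02 -6.660e+01 -1.000e-01  1.000e-01]
163 [ 2.520e+01 -1.220e+02 -3.973e+02  1.304e+02  2.000e-01  1.000e-01] [ 1.692e+02 -1.216e+02 -3.974e+02  1.304e+02  2.000e-01  1.000e-01]
180 [ 2.520e+01 -1.220e+02 -3.973e+02  1.134e+02  1.000e-01  1.000e-01] [ 1.692e+02 -1.216e+02 -3.974e+02  1.134e+02  1.000e-01  1.000e-01]
```

Emit:
servo_tool(motion=[10,-20,-50,-8,0,0,0.6,15,-40,-100,-16,0,0,0.6,20,-55,-150,-24,0,0,0.6,30,-75,-220,-32,0,0,0.6,35,-90,-290,-40,0,0,0.6,45,-110,-350,-46,0,0,0.6,55,-122,-397,-50,0,0,0.6,55,-122,-397,-50,0,0,0.6], squeeze=30)

```text
time_s: 0.9
position: [0.5588, -0.3375, 0.2027]
tool_rot: [-128.3, 89.8, 125.1]
wrist_force: [-0.3, -0.6, 0.4]
opening: 0.8
```

```bash
python3 - <<'E'
from pl import *
show()
print(rel([573.8,-326.3,86],target(-17,0)))
E
```

```text
t 0.9 p [ 558.8 -337.5  202.7] F [-0.3 -0.6  0.4] T [-0.03 -0.01 -0.01] op 0.8 j [ 38.6  25.9 -14.3  93.1   6.9  62.    5.8]
[[-0.002  0.958 -0.285]
 [ 0.002 -0.285 -0.958]
 [-1.    -0.002 -0.002]]
[ 1.167e+02  1.150e+01 -1.480e+01  4.000e-01 -1.000e-01  1.000e-01]
```

Emit:
servo_tool(motion=[15,11,-15,0,0,0,0.6,40,11,-15,0,0,0,0.6,65,11,-15,0,0,0,0.6,90,11,-15,0,0,0,0.6,110,11,-15,0,0,0,0.6,117,11,-15,0,0,0,0.6,117,11,-15,0,0,0,0.6,117,11,-15,0,0,0,0.6])

```text
time_s: 1.7
position: [0.574, -0.3262, 0.0865]
tool_rot: [-146.6, 89.9, 106.8]
wrist_force: [-1.0, 0.5, 0.6]
opening: 0.802
```

```bash
python3 - <<'E'
from pl import *
import cv2
show()
print(rel([573.8,-326.3,86],target(-17,0)))
c=ctrl.read_camera("top");cv2.imwrite("pics/top1.png",cv2.resize(c["frame"][150:330,280:480,::-1],None,fx=3,fy=3))
c=ctrl.read_camera("scene");cv2.imwrite("pics/scene1.png",cv2.resize(c["frame"][100:300,240:460,::-1],None,fx=3,fy=3))
E
```

```text
t 1.7 p [ 574.  -326.2   86.5] F [-1.   0.5  0.6] T [-0.05 -0.01  0.01] op 0.802 j [ 36.2  34.3 -13.4  95.9   9.5  51.    2.5]
[[-0.001  0.958 -0.285]
 [ 0.002 -0.285 -0.958]
 [-1.    -0.001 -0.002]]
[ 0.5 -0.1  0.1  0.4 -0.1  0.1]
```

View pics/scene1.png

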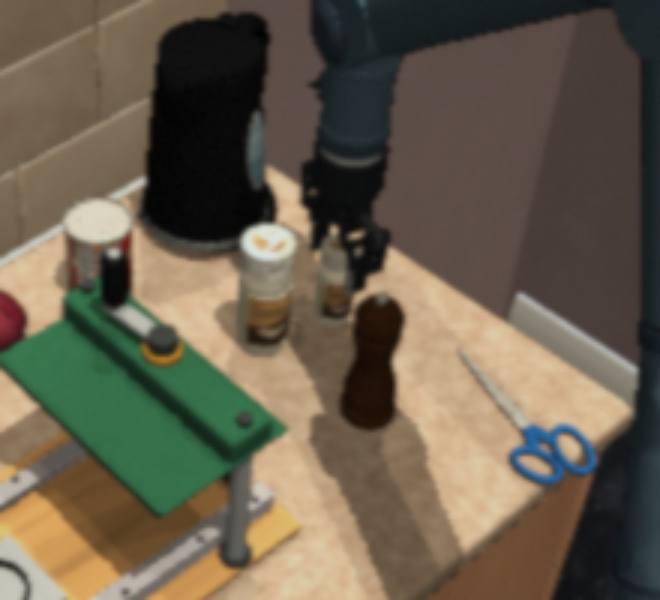

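The jar stands centred between the open fingers (about 335,270 in the crop). Next I close the gripper and lift.

Emit:
servo_tool(motion=[0,0,0,0,0,0,-0.5,0,0,0,0,0,0,-1,0,0,0,0,0,0,-1,0,0,0,0,0,0,-1,0,0,0,0,0,0,-1,0,0,0,0,0,0,-1,0,0,0,0,0,0,-1,0,0,0,0,0,0,-1], squeeze=30)

```text
time_s: 2.6
position: [0.5752, -0.327, 0.0889]
tool_rot: [109.6, 89.9, 3.0]
wrist_force: [-0.6, 0.7, 6.6]
opening: 0.47
```

```bash
python3 - <<'E'
from pl import *
show()
for p in ([573.8,-326.3,250],[560,-150,430],[517.3,184,300]): print(rel(p,target(0,0)))
E
```

```text
t 2.6 p [ 575.2 -327.    88.9] F [-0.6  0.7  6.6] T [0.1  0.35 0.05] op 0.47 j [ 36.3  34.1 -13.4  95.8   9.5  51.1   2.5]
[[ 0.002  0.958 -0.286]
 [ 0.    -0.286 -0.958]
 [-1.     0.002 -0.001]]
[-1.611e+02 -1.200e+00 -4.000e-01 -1.660e+01 -0.000e+00 -1.000e-01]
[-3.412e+02 -6.440e+01 -1.655e+02 -1.660e+01 -0.000e+00 -1.000e-01]
[-2.112e+02 -2.010e+02 -4.733e+02 -1.660e+01 -0.000e+00 -1.000e-01]
```

```bash
python3 - <<'E'
from pl import *
R=target(0,0)
for p in ([574,-326,250],[540,-260,350],[490,-170,350],[450,-110,350],[450,-20,350],[460,50,350],[490,120,350],[517,184,350]): print(p,rel(p,R))
E
```

```text
[574, -326, 250] [-1.611e+02 -1.100e+00 -7.000e-01 -1.660e+01 -0.000e+00 -1.000e-01]
[540, -260, 350] [-2.612e+02 -5.230e+01 -5.430e+01 -1.660e+01 -0.000e+00 -1.000e-01]
[490, -170, 350] [-2.613e+02 -1.259e+02 -1.263e+02 -1.660e+01 -0.000e+00 -1.000e-01]
[450, -110, 350] [-2.614e+02 -1.814e+02 -1.724e+02 -1.660e+01 -0.000e+00 -1.000e-01]
[450, -20, 350] [-2.614e+02 -2.071e+02 -2.586e+02 -1.660e+01 -0.000e+00 -1.000e-01]
[460, 50, 350] [-2.614e+02 -2.175e+02 -3.286e+02 -1.660e+01 -0.000e+00 -1.000e-01]
[490, 120, 350] [-2.613e+02 -2.088e+02 -4.042e+02 -1.660e+01 -0.000e+00 -1.000e-01]
[517, 184, 350] [-2.612e+02 -2.012e+02 -4.733e+02 -1.660e+01 -0.000e+00 -1.000e-01]
```

Emit:
servo_tool(motion=[-20,0,0,0,0,0,-1,-60,0,0,0,0,0,-1,-100,0,0,0,0,0,-1,-140,0,0,-4,0,0,-1,-185,-5,-5,-8,0,0,-1,-225,-25,-25,-12,0,0,-1,-250,-50,-50,-16.6,0,0,-1,-261,-75,-75,-16.6,0,0,-1])

```text
time_s: 3.4
position: [0.525, -0.2332, 0.353]
tool_rot: [76.3, 89.5, -13.7]
wrist_force: [0.4, 0.8, -0.4]
opening: 0.465
```

```bash
python3 - <<'E'
from pl import *
R=target(0,0)
show()
for p in ([450,-110,350],[450,-20,350],[460,50,350],[490,120,350],[517,184,350]): print(p,rel(p,R))
E
```

```text
t 3.4 p [ 525.  -233.2  353. ] F [ 0.4  0.8 -0.4] T [ 0.08 -0.05 -0.  ] op 0.465 j [ 37.9  10.8 -20.6  94.8   3.9  74.6  16.7]
[[ 0.008  1.     0.001]
 [-0.002  0.001 -1.   ]
 [-1.     0.008  0.002]]
[450, -110, 350] [ 2.200e+00 -7.490e+01 -1.232e+02  0.000e+00  1.000e-01 -4.000e-01]
[450, -20, 350] [ 2.100e+00 -7.480e+01 -2.132e+02  0.000e+00  1.000e-01 -4.000e-01]
[460, 50, 350] [ 2.000e+00 -6.480e+01 -2.832e+02  0.000e+00  1.000e-01 -4.000e-01]
[490, 120, 350] [ 2.100e+00 -3.470e+01 -3.532e+02  0.000e+00  1.000e-01 -4.000e-01]
[517, 184, 350] [ 2.200e+00 -7.700e+00 -4.172e+02  0.000e+00  1.000e-01 -4.000e-01]
```

Emit:
servo_tool(motion=[0,-25,-35,0,0,0,-1,0,-50,-75,0,0,0,-1,0,-70,-120,0,0,0,-1,0,-75,-165,0,0,0,-1,0,-75,-210,0,0,0,-1,0,-70,-255,0,0,0,-1,0,-60,-300,0,0,0,-1,0,-40,-345,0,0,0,-1])

```text
time_s: 4.2
position: [0.4835, 0.1133, 0.3518]
tool_rot: [63.3, 89.5, -26.7]
wrist_force: [1.1, 0.2, -0.9]
opening: 0.471
```

```bash
python3 - <<'E'
from pl import *
R=target(0,0)
show()
for p in ([517.3,184,350],[517.3,184,160]): print(p,rel(p,R))
E
```

```text
t 4.2 p [483.5 113.3 351.8] F [ 1.1  0.2 -0.9] T [-0.06 -0.03 -0.04] op 0.471 j [ 21.4   2.9 -40.4 103.8   2.4  73.6 -19.6]
[[ 0.008  1.     0.001]
 [-0.004  0.001 -1.   ]
 [-1.     0.008  0.004]]
[517.3, 184, 350] [  1.8  33.8 -70.7   0.    0.2  -0.5]
[517.3, 184, 160] [191.8  32.3 -71.4   0.    0.2  -0.5]
```

Emit:
servo_tool(motion=[0,20,-35,0,0,0,-1,10,33,-65,0,0,0,-1,40,33,-71,0,0,0,-1,80,33,-71,0,0,-0.5,-1,125,33,-71,0,0,-0.5,-1,165,32,-71,0,0.2,-0.5,-1,190,32,-71,0,0.2,-0.5,-1,192,32,-71,0,0.2,-0.5,-1])

```text
time_s: 5.0
position: [0.5133, 0.1817, 0.1551]
tool_rot: [-72.4, 89.4, -162.3]
wrist_force: [0.1, -0.7, -0.4]
opening: 0.471
```

```bash
python3 - <<'E'
from pl import *
from h import *
show()
for n in("top","scene"):
    c=ctrl.read_camera(n);np.savez(n+"2.npz",**c)
    W=wmap(c);f=c["frame"].astype(int)
    sl=(slice(190,320),slice(120,320)) if n=="top" else (slice(180,370),slice(150,370))
    cv2.imwrite(f"pics/{n}2.png",cv2.resize(c["frame"][sl][:,:,::-1],None,fx=3,fy=3,interpolation=cv2.INTER_CUBIC))
    p=W.reshape(-1,3);
    for lo,hi in((.072,.095),(.095,.115),(.13,.175)):
        m=(np.hypot(p[:,0]-.517,p[:,1]-.184)<.05)&(p[:,2]>lo)&(p[:,2]<hi);q=p[m]
        if len(q):print(n,lo,len(q),q.mean(0).round(4),q.min(0).round(4),q.max(0).round(4))
E
```

```text
t 5.0 p [513.3 181.7 155.1] F [ 0.1 -0.7 -0.4] T [ 0.    0.08 -0.05] op 0.471 j [ 10.4  22.8 -40.2 109.1  17.7  55.  -38.1]
[[-0.01   1.     0.001]
 [-0.003  0.001 -1.   ]
 [-1.    -0.01   0.003]]
scene 0.072 74 [0.4997 0.1906 0.0839] [0.4902 0.1702 0.0724] [0.5285 0.2032 0.0947]
scene 0.095 76 [0.4996 0.1903 0.1047] [0.4907 0.1647 0.0954] [0.52   0.2027 0.1148]
scene 0.13 199 [0.5076 0.1944 0.1579] [0.48   0.1755 0.1305] [0.5419 0.2031 0.1748]
```

View pics/scene2.png

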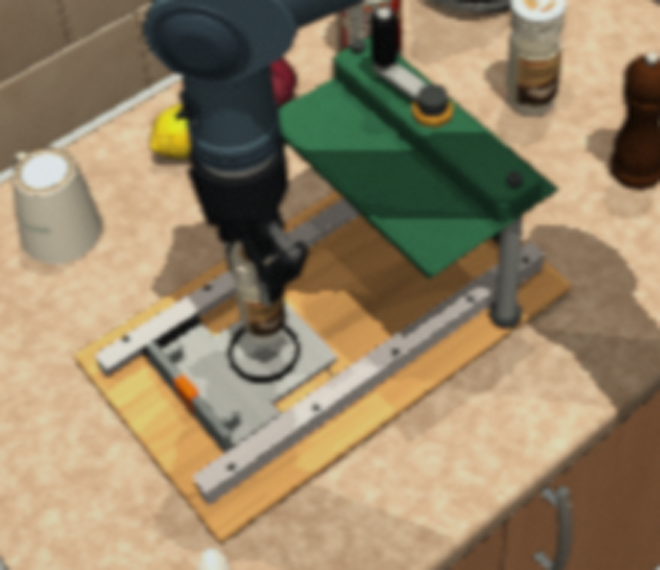

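View pics/top2.png

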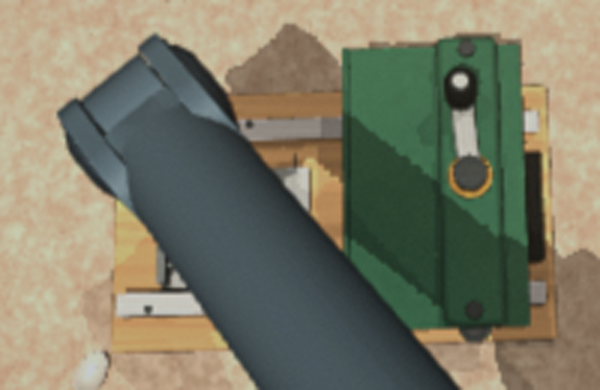

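```bash
python3 - <<'E'
from pl import *
from h import *
from scipy.optimize import least_squares
c=load("scene2.npz");p=wmap(c).reshape(-1,3);f=c["frame"].reshape(-1,3).astype(int)
for lo,hi in((.072,.085),(.085,.1),(.1,.12)):
    m=(np.hypot(p[:,0]-.517,p[:,1]-.184)<.035)&(p[:,2]>lo)&(p[:,2]<hi);q=p[m]
    r=least_squares(lambda t:np.hypot(q[:,0]-t[0],q[:,1]-t[1])-.0205,[.517,.184],loss="soft_l1",f_scale=.002);print(lo,len(q),r.x.round(4),r.cost*1e6)
print(rel([517.3,184,120],target(0,0)),rel([517.3,184,114],target(0,0)))
E
```

```text
0.072 41 [0.5134 0.1819] 23.959871484419413
0.085 55 [0.5132 0.182 ] 49.66952841135981
0.1 68 [0.5138 0.1819] 34.324232579325304
[39.5  0.8 -0.4  0.   0.   0.1] [45.5  0.8 -0.4  0.   0.   0.1]
```

Emit:
servo_tool(motion=[8,1,-0.5,0,0,0,-1,18,1,-0.5,0,0,0,-1,28,1,-0.5,0,0,0,-1,36,1,-0.5,0,0,0,-1,40,1,-0.5,0,0,0,-1,42,1,-0.5,0,0,0,-1,42,1,-0.5,0,0,0,-1,42,1,-0.5,0,0,0,-1])

```text
time_s: 5.9
position: [0.5178, 0.1842, 0.1177]
tool_rot: [-82.3, 89.9, -172.2]
wrist_force: [-0.1, -0.5, -1.4]
opening: 0.469
```

```bash
python3 - <<'E'
from pl import *
from h import *
show()
c=ctrl.read_camera("scene");np.savez("scene3.npz",**c)
cv2.imwrite(f"pics/scene3.png",cv2.resize(c["frame"][230:350,190:340][:,:,::-1],None,fx=4,fy=4,interpolation=cv2.INTER_CUBIC))
E
```

```text
t 5.9 p [517.8 184.2 117.7] F [-0.1 -0.5 -1.4] T [-0.02 -0.01  0.04] op 0.469 j [  8.7  26.1 -38.6 110.1  20.7  50.9 -40.4]
[[-0.002  1.     0.001]
 [-0.     0.001 -1.   ]
 [-1.    -0.002  0.   ]]
```

View pics/scene3.png

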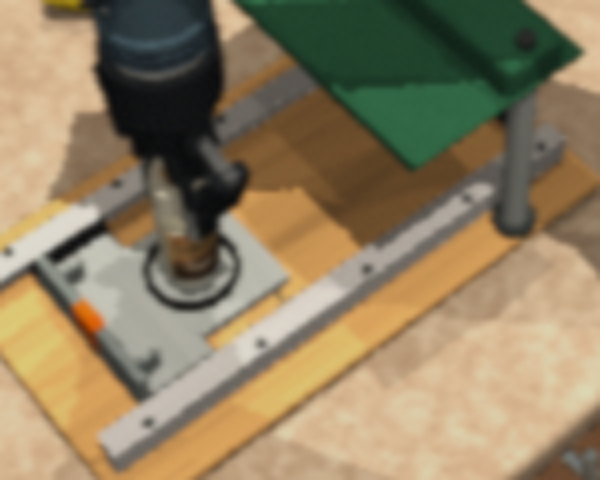

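Emit:
servo_tool(motion=[1,0,0,0,0,0,-1,2,0,0,0,0,0,-1,3,0,0,0,0,0,-1,4,0,0,0,0,0,-1,5,0,0,0,0,0,-1,5,0,0,0,0,0,-1,5,0,0,0,0,0,-1,5,0,0,0,0,0,-1])

```text
time_s: 6.75
position: [0.5179, 0.1843, 0.1129]
tool_rot: [-85.5, 89.9, -175.5]
wrist_force: [0.1, -0.1, 1.1]
opening: 0.467
```

```bash
python3 - <<'E'
from pl import *
show()
E
```

```text
t 6.75 p [517.9 184.3 112.9] F [ 0.1 -0.1  1.1] T [ 0.04  0.12 -0.04] op 0.467 j [  8.5  26.5 -38.4 110.2  21.1  50.4 -40.7]
[[-0.001  1.     0.001]
 [-0.     0.001 -1.   ]
 [-1.    -0.001  0.   ]]
```

Emit:
servo_tool(motion=[0,0,0,0,0,0,0,0,0,0,0,0,0,0.4,0,0,0,0,0,0,0.7,0,0,0,0,0,0,0.7,-5,0,0,0,0,0,0.7,-30,0,0,0,0,0,0.7,-60,0,0,0,0,0,0.7,-100,0,0,0,0,0,0.7])

```text
time_s: 7.55
position: [0.5167, 0.1837, 0.2127]
tool_rot: [-79.0, 89.7, -168.9]
wrist_force: [0.5, 0.2, 0.5]
opening: 0.85
```

```bash
python3 - <<'E'
from pl import *
from h import *
from scipy.optimize import least_squares
show()
c=ctrl.read_camera("scene");np.savez("scene4.npz",**c)
cv2.imwrite(f"pics/scene4.png",cv2.resize(c["frame"][180:350,170:350][:,:,::-1],None,fx=3.5,fy=3.5,interpolation=cv2.INTER_CUBIC))
p=wmap(c).reshape(-1,3)
for lo,hi in((.045,.065),(.065,.09),(.09,.11)):
    m=(np.hypot(p[:,0]-.517,p[:,1]-.184)<.035)&(p[:,2]>lo)&(p[:,2]<hi);q=p[m]
    r=least_squares(lambda t:np.hypot(q[:,0]-t[0],q[:,1]-t[1])-.0205,[.517,.184],loss="soft_l1",f_scale=.002);print(lo,len(q),r.x.round(4),r.cost*1e6)
E
```

```text
t 7.55 p [516.7 183.7 212.7] F [0.5 0.2 0.5] T [ 0.01 -0.05 -0.02] op 0.85 j [ 12.3  18.8 -42.1 106.2  14.2  60.7 -35.3]
[[-0.005  1.     0.001]
 [-0.001  0.001 -1.   ]
 [-1.    -0.005  0.001]]
0.045 70 [0.5158 0.1835] 33.74375327260323
0.065 82 [0.5161 0.1838] 58.929985517597814
0.09 73 [0.5169 0.1832] 46.61401044400269
```

View pics/scene4.png

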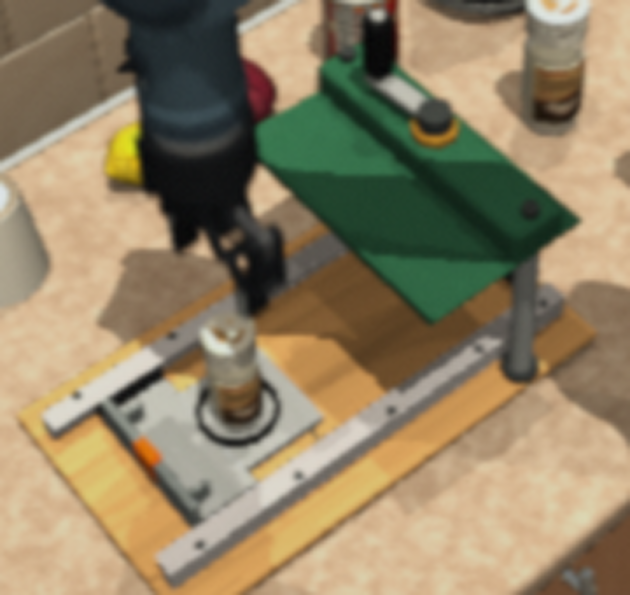

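```bash
python3 - <<'E'
from pl import *
show()
R=target(-1.5,45)
for p in ([518,240,250],[520,340,230],[520,335,60]): print(p,rel(p,R))
E
```

```text
t 7.6 p [521.5 186.5 221.1] F [0.8 1.7 4. ] T [ 0.09 -0.13  0.04] op 0.849 j [ 12.3  18.4 -42.3 105.6  14.2  60.8 -35.3]
[[ 0.009  1.     0.001]
 [ 0.003  0.001 -1.   ]
 [-1.     0.009 -0.003]]
[518, 240, 250] [-28.8  -3.2 -53.6   1.3 -45.2  -1.1]
[520, 340, 230] [  -8.5   -1.2 -153.6    1.3  -45.2   -1.1]
[520, 335, 60] [ 161.5   -2.7 -148.1    1.3  -45.2   -1.1]
```

Emit:
servo_tool(motion=[-25,0,-15,0,-5,0,0.5,-35,-2,-40,0,-11,0,0,-35,-2,-70,0,-17,0,-1,-30,-2,-100,0,-23,-0.5,-1,-25,-2,-130,0.5,-29,-0.5,-1,-15,-1,-150,1,-35,-1,-1,-10,-1,-154,1.3,-41,-1,-1,-8,-1,-154,1.3,-45,-1,-1])

```text
time_s: 8.4
position: [0.5186, 0.3433, 0.2274]
tool_rot: [-0.1, 45.0, -91.3]
wrist_force: [0.5, -1.1, -0.4]
opening: 0.004
```

```bash
python3 - <<'E'
from pl import *
show()
R=target(-1.5,45)
for p in ([520,340,230],[520,335,60],[519.8,315,48]): print(p,rel(p,R))
E
```

```text
t 8.4 p [518.6 343.3 227.4] F [ 0.5 -1.1 -0.4] T [ 0.76 -0.02 -0.02] op 0.004 j [-29.3  44.  -32.4  77.1  41.9 107.3 -66.7]
[[-0.016  1.    -0.014]
 [-0.707 -0.022 -0.707]
 [-0.707 -0.001  0.707]]
[520, 340, 230] [ 0.5  1.4  4.1  0.2 -0.  -0.1]
[520, 335, 60] [ 1.242e+02  1.800e+00 -1.125e+02  2.000e-01 -0.000e+00 -1.000e-01]
[519.8, 315, 48] [ 1.469e+02  2.000e+00 -1.069e+02  2.000e-01 -0.000e+00 -1.000e-01]
```

Emit:
servo_tool(motion=[20,1,-18,0,0,0,-1,45,1.5,-42,0,0,0,-1,70,1.5,-65,0,0,0,-1,95,1.5,-88,0,0,0,-1,115,2,-105,0,0,0,-1,124,2,-112,0,0,0,-1,124,2,-112,0,0,0,-1,124,2,-112,0,0,0,-1])

```text
time_s: 9.2
position: [0.5207, 0.3354, 0.0616]
tool_rot: [-0.0, 45.1, -91.3]
wrist_force: [0.2, -0.4, 0.2]
opening: 0.001
```

```bash
python3 - <<'E'
from pl import *
from h import *
show()
R=target(-1.5,45)
for p in ([519.8,315,48],[519.5,300,48]): print(p,rel(p,R))
for n in("top","scene"):
    c=ctrl.read_camera(n);np.savez(n+"5.npz",**c)
    sl=(slice(180,320),slice(100,320)) if n=="top" else (slice(200,390),slice(120,330))
    cv2.imwrite(f"pics/{n}5.png",cv2.resize(c["frame"][sl][:,:,::-1],None,fx=3,fy=3,interpolation=cv2.INTER_CUBIC))
E
```

```text
t 9.2 p [520.7 335.4  61.6] F [ 0.2 -0.4  0.2] T [0.78 0.02 0.03] op 0.001 j [-29.9  54.8 -30.   80.1  45.3  96.1 -73.3]
[[-0.016  1.    -0.015]
 [-0.706 -0.022 -0.708]
 [-0.708 -0.     0.706]]
[519.8, 315, 48] [24.1 -0.4  4.8  0.2 -0.1 -0.2]
[519.5, 300, 48] [34.7 -0.4 15.5  0.2 -0.1 -0.2]
```

View pics/scene5.png

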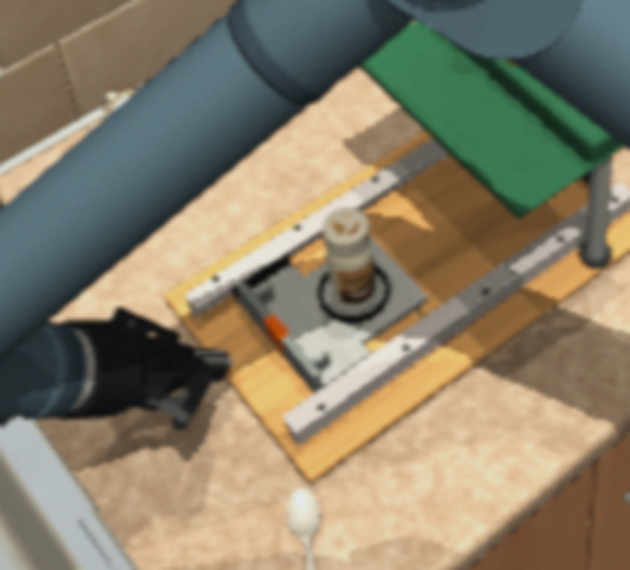

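View pics/top5.png

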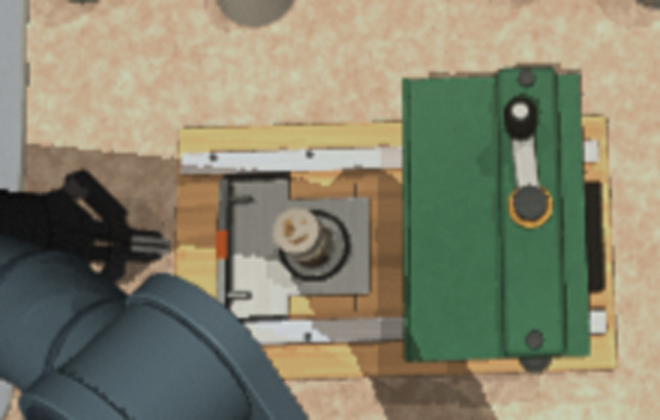

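Emit:
servo_tool(motion=[8,0,0,0,0,0,-1,16,0,2,0,0,0,-1,24,-0.4,5,0,0,0,-1,28,-0.4,9,0,0,0,-1,32,-0.4,13,0,0,0,-1,34.7,-0.4,15.5,0,0,0,-1,34.7,-0.4,15.5,0,0,0,-1,34.7,-0.4,15.5,0,0,0,-1])

```text
time_s: 10.1
position: [0.5199, 0.3007, 0.0489]
tool_rot: [0.1, 45.2, -91.2]
wrist_force: [0.6, 0.9, 0.6]
opening: 0.003
```

```bash
python3 - <<'E'
from pl import *
from h import *
show()
R=target(-1.5,45)
for p in ([519.2,290,48],[518.8,275,48],[517.8,240,48],[516.8,200,48],[515.8,160,48]): print(p,rel(p,R))
for n in("top","scene"):
    c=ctrl.read_camera(n);np.savez(n+"6.npz",**c)
    sl=(slice(180,320),slice(100,320)) if n=="top" else (slice(200,390),slice(120,330))
    cv2.imwrite(f"pics/{n}6.png",cv2.resize(c["frame"][sl][:,:,::-1],None,fx=3,fy=3,interpolation=cv2.INTER_CUBIC))
E
```

```text
t 10.1 p [519.9 300.7  48.9] F [0.6 0.9 0.6] T [ 0.77 -0.03  0.  ] op 0.003 j [-27.5  53.6 -29.6  84.5  46.2  92.9 -73.7]
[[-0.014  1.    -0.016]
 [-0.704 -0.022 -0.709]
 [-0.71   0.001  0.705]]
[519.2, 290, 48] [ 8.2 -0.5  7.   0.1 -0.2 -0.2]
[518.8, 275, 48] [18.8 -0.6 17.6  0.1 -0.2 -0.2]
[517.8, 240, 48] [43.5 -0.8 42.4  0.1 -0.2 -0.2]
[516.8, 200, 48] [71.7 -0.9 70.8  0.1 -0.2 -0.2]
[515.8, 160, 48] [99.9 -1.1 99.2  0.1 -0.2 -0.2]
```

View pics/scene6.png

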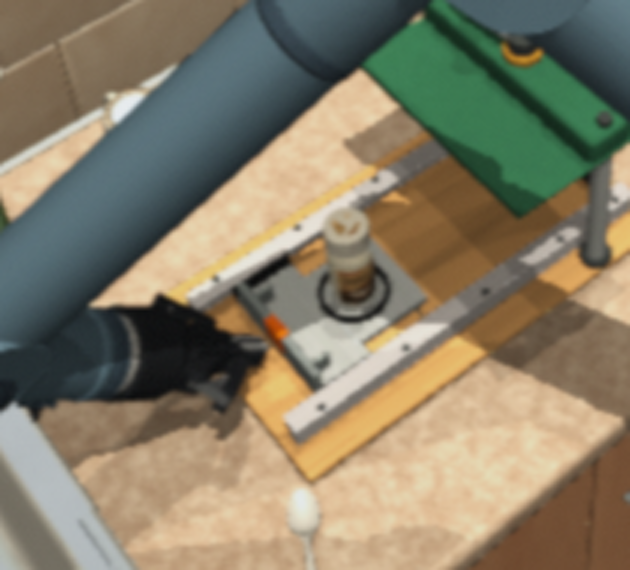

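View pics/top6.png

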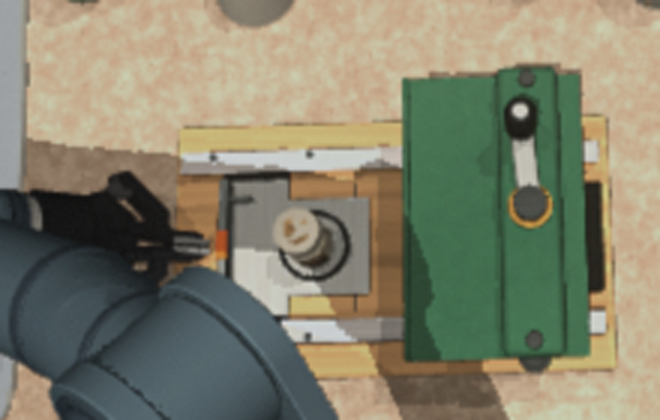

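```bash
python3 - <<'E'
from h import *
for n in("top6","scene6"):
    W=wmap(load(n+".npz")).reshape(-1,3)
    for y0 in np.arange(0,.5,.05):
        for x0 in np.arange(.1,.7,.1):
            m=(W[:,0]>x0)&(W[:,0]<x0+.1)&(W[:,1]>y0)&(W[:,1]<y0+.05)&(W[:,2]>.07)
            if n[0]=="t" and not (x0<.6):continue
            q=W[m]
            if len(q)>5: print(n,round(x0,1),round(y0,2),len(q),q[:,2].min().round(2),q[:,2].max().round(2))
E
```

```text
top6 0.1 0.0 238 0.42 0.49
top6 0.2 0.0 208 0.44 0.49
top6 0.3 0.0 38 0.17 0.21
top6 0.4 0.0 830 0.17 0.21
top6 0.5 0.0 787 0.17 0.21
top6 0.1 0.05 256 0.49 0.52
top6 0.2 0.05 1892 0.47 0.57
top6 0.3 0.05 417 0.17 0.6
top6 0.4 0.05 653 0.17 0.18
top6 0.5 0.05 598 0.17 0.19
top6 0.1 0.1 79 0.48 0.51
top6 0.2 0.1 1829 0.49 0.62
top6 0.3 0.1 2597 0.57 0.64
top6 0.4 0.1 185 0.59 0.62
top6 0.2 0.15 285 0.53 0.62
top6 0.3 0.15 2158 0.55 0.65
top6 0.4 0.15 351 0.07 0.62
top6 0.5 0.15 213 0.07 0.13
top6 0.3 0.2 572 0.54 0.65
top6 0.4 0.2 648 0.49 0.59
top6 0.5 0.2 9 0.12 0.13
top6 0.3 0.25 140 0.48 0.55
top6 0.4 0.25 735 0.46 0.55
top6 0.4 0.3 787 0.07 0.5
top6 0.5 0.3 473 0.07 0.15
top6 0.4 0.35 582 0.39 0.46
top6 0.5 0.35 505 0.09 0.41
top6 0.4 0.4 355 0.34 0.41
top6 0.5 0.4 424 0.14 0.39
top6 0.4 0.45 228 0.3 0.37
top6 0.5 0.45 466 0.22 0.36
scene6 0.1 0.0 344 0.42 0.49
scene6 0.3 0.0 73 0.17 0.21
scene6 0.4 0.0 774 0.17 0.21
scene6 0.5 0.0 675 0.17 0.21
scene6 0.6 0.0 164 0.17 0.21
scene6 0.1 0.05 2113 0.36 0.52
scene6 0.2 0.05 421 0.49 0.57
scene6 0.3 0.05 65 0.17 0.6
scene6 0.4 0.05 496 0.17 0.19
scene6 0.5 0.05 403 0.17 0.19
scene6 0.6 0.05 77 0.17 0.18
scene6 0.1 0.1 1024 0.4 0.52
scene6 0.2 0.1 2174 0.44 0.62
scene6 0.3 0.1 482 0.57 0.63
scene6 0.4 0.1 39 0.61 0.62
scene6 0.2 0.15 1458 0.49 0.62
scene6 0.3 0.15 1633 0.52 0.65
scene6 0.4 0.15 171 0.07 0.62
scene6 0.5 0.15 179 0.07 0.13
scene6 0.3 0.2 2144 0.47 0.65
scene6 0.4 0.2 160 0.53 0.59
scene6 0.5 0.2 68 0.07 0.13
scene6 0.3 0.25 923 0.44 0.55
scene6 0.4 0.25 598 0.43 0.55
scene6 0.3 0.3 109 0.44 0.49
scene6 0.4 0.3 1390 0.07 0.5
scene6 0.5 0.3 286 0.07 0.15
scene6 0.4 0.35 1686 0.08 0.46
scene6 0.5 0.35 278 0.11 0.2
scene6 0.4 0.4 1579 0.12 0.41
scene6 0.5 0.4 273 0.13 0.39
scene6 0.4 0.45 1244 0.17 0.37
scene6 0.5 0.45 326 0.16 0.36
```

Emit:
servo_tool(motion=[2.5,-0.5,1.5,0,0,0,-1,5,-0.5,4,0,0,0,-1,8,-0.5,7,0,0,-0.2,-1,11.5,-0.6,10.5,0,-0.1,-0.2,-1,15,-0.6,14,0,-0.2,-0.2,-1,19,-0.6,18,0,-0.2,-0.2,-1,23,-0.7,22,0,-0.2,-0.2,-1,27,-0.7,26,0,-0.2,-0.2,-1])

```text
time_s: 11.0
position: [0.5182, 0.2631, 0.048]
tool_rot: [-0.1, 45.0, -91.4]
wrist_force: [0.8, 2.0, -0.8]
opening: 0.001
```

```bash
cat > pp.py <<'E'
from pl import *
show()
R=target(-1.5,45)
for y in range(280,80,-20): print(y,rel([519+(y-269)*.027,y,48],R))
E
python3 pp.py
```

```text
t 11.0 p [518.2 263.1  48. ] F [ 0.8  2.  -0.8] T [ 1.16 -0.06 -0.01] op 0.001 j [-24.9  51.6 -29.4  88.7  46.8  90.7 -73.4]
[[-0.018  1.    -0.016]
 [-0.707 -0.024 -0.707]
 [-0.707 -0.002  0.707]]
280 [-12.    0.7 -11.9   0.2  -0.   -0. ]
260 [ 2.2  0.6  2.2  0.2 -0.  -0. ]
240 [16.3  0.5 16.4  0.2 -0.  -0. ]
220 [30.5  0.5 30.5  0.2 -0.  -0. ]
200 [44.6  0.4 44.7  0.2 -0.  -0. ]
180 [58.7  0.3 58.8  0.2 -0.  -0. ]
160 [72.9  0.3 73.   0.2 -0.  -0. ]
140 [87.   0.2 87.1  0.2 -0.  -0. ]
120 [ 1.012e+02  1.000e-01  1.013e+02  2.000e-01 -0.000e+00 -0.000e+00]
100 [ 1.153e+02  1.000e-01  1.154e+02  2.000e-01 -0.000e+00 -0.000e+00]
```

Contact shows about 2 N in the push direction. I continue.

Emit:
servo_tool(motion=[4,0.5,4,0,0,0,-1,8,0.5,8,0,0,0,-1,12.5,0.5,12.5,0,0,0,-1,17,0.5,17,0,0,0,-1,21.5,0.5,21.5,0,0,0,-1,26,0.5,26,0,0,0,-1,30.5,0.5,30.5,0,0,0,-1,35,0.5,35,0,0,0,-1])

```text
time_s: 11.8
position: [0.5176, 0.2131, 0.048]
tool_rot: [-0.1, 45.0, -91.4]
wrist_force: [0.6, 2.0, -0.9]
opening: -0.002
```

```bash
python3 pp.py; python3 - <<'E'
from rig import ctrl
from h import *
for n in("top","scene"):
    c=ctrl.read_camera(n);np.savez(n+"7.npz",**c)
    sl=(slice(180,320),slice(100,320)) if n=="top" else (slice(180,370),slice(140,370))
    cv2.imwrite(f"pics/{n}7.png",cv2.resize(c["frame"][sl][:,:,::-1],None,fx=3,fy=3,interpolation=cv2.INTER_CUBIC))
E
```

```text
t 11.8 p [517.6 213.1  48. ] F [ 0.6  2.  -0.9] T [ 1.2  -0.04  0.04] op -0.002 j [-21.3  48.9 -28.8  94.   47.9  87.6 -72.7]
[[-0.018  1.    -0.016]
 [-0.707 -0.024 -0.707]
 [-0.707 -0.001  0.707]]
280 [-47.3   0.1 -47.3   0.2  -0.   -0. ]
260 [-33.2   0.1 -33.2   0.2  -0.   -0. ]
240 [-19.1   0.  -19.    0.2  -0.   -0. ]
220 [-4.9 -0.1 -4.9  0.2 -0.  -0. ]
200 [ 9.2 -0.1  9.3  0.2 -0.  -0. ]
180 [23.4 -0.2 23.4  0.2 -0.  -0. ]
160 [37.5 -0.3 37.6  0.2 -0.  -0. ]
140 [51.7 -0.3 51.7  0.2 -0.  -0. ]
120 [65.8 -0.4 65.9  0.2 -0.  -0. ]
100 [79.9 -0.4 80.   0.2 -0.  -0. ]
```

View pics/scene7.png

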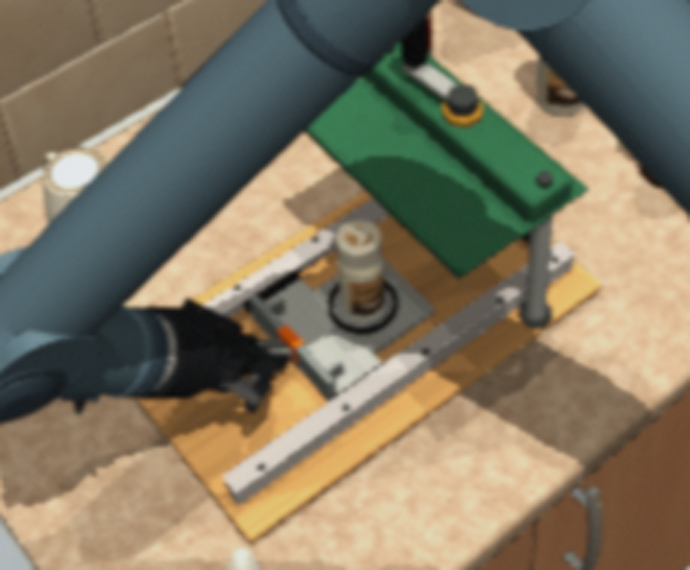

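View pics/top7.png

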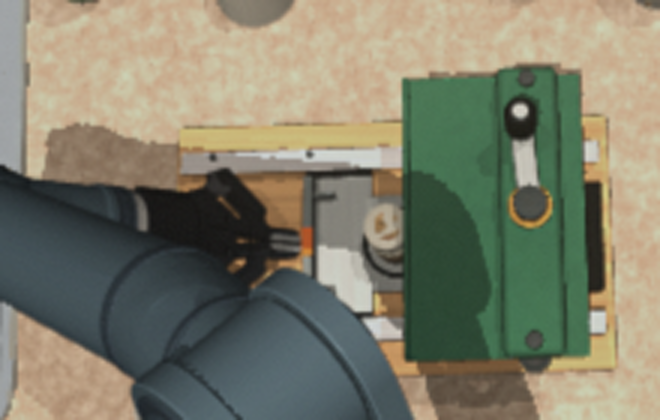

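Emit:
servo_tool(motion=[4,0,4,0,0,0,-1,8,0,8,0,0,0,-1,12.5,-0.1,12.5,0,0,0,-1,17,-0.1,17,0,0,0,-1,21.5,-0.2,21.5,0,0,0,-1,26,-0.2,26,0,0,0,-1,30.5,-0.2,30.5,0,0,0,-1,35,-0.2,35,0,0,0,-1])

```text
time_s: 12.7
position: [0.5162, 0.1613, 0.0483]
tool_rot: [-0.1, 44.8, -91.6]
wrist_force: [0.2, 1.8, -1.4]
opening: -0.002
```

```bash
python3 pp.py
```

```text
t 12.7 p [516.2 161.3  48.3] F [ 0.2  1.8 -1.4] T [ 1.23 -0.01  0.06] op -0.002 j [-17.7  46.4 -28.   98.9  49.3  84.6 -71.8]
[[-0.019  1.    -0.017]
 [-0.709 -0.026 -0.705]
 [-0.705 -0.002  0.709]]
280 [-84.    0.1 -83.9   0.1   0.2   0. ]
260 [-69.8   0.1 -69.8   0.1   0.2   0. ]
240 [-55.6   0.  -55.7   0.1   0.2   0. ]
220 [-41.4   0.  -41.6   0.1   0.2   0. ]
200 [-27.2  -0.  -27.5   0.1   0.2   0. ]
180 [-13.1  -0.  -13.4   0.1   0.2   0. ]
160 [ 1.1 -0.1  0.7  0.1  0.2  0. ]
140 [15.3 -0.1 14.8  0.1  0.2  0. ]
120 [29.5 -0.1 28.9  0.1  0.2  0. ]
100 [43.7 -0.2 43.   0.1  0.2  0. ]
```

Emit:
servo_tool(motion=[4,0,4,0,0,0,-1,8,0,8,0,0,0,-1,12.5,-0.1,12.5,0,0.2,0,-1,17,-0.1,16.8,0,0.2,0,-1,21,-0.1,20.8,0,0.2,0,-1,25,-0.1,24.6,0,0.2,0,-1,28,-0.1,27.6,0,0.2,0,-1,31,-0.1,30.5,0,0.2,0,-1])

```text
time_s: 13.5
position: [0.5151, 0.1176, 0.0483]
tool_rot: [-0.1, 45.0, -91.5]
wrist_force: [-0.3, 1.8, 1.1]
opening: 0.001
```

```bash
python3 pp.py; python3 - <<'E'
from rig import ctrl
from h import *
for n in("top","scene"):
    c=ctrl.read_camera(n);np.savez(n+"8.npz",**c)
    sl=(slice(180,320),slice(100,320)) if n=="top" else (slice(160,350),slice(170,400))
    cv2.imwrite(f"pics/{n}8.png",cv2.resize(c["frame"][sl][:,:,::-1],None,fx=3,fy=3,interpolation=cv2.INTER_CUBIC))
E
```

```text
t 13.5 p [515.1 117.6  48.3] F [-0.3  1.8  1.1] T [ 0.91 -0.01 -0.02] op 0.001 j [-14.5  44.3 -27.3 102.7  50.8  81.7 -70.7]
[[-0.019  1.    -0.017]
 [-0.706 -0.026 -0.707]
 [-0.707 -0.001  0.707]]
280 [-1.146e+02  1.000e-01 -1.152e+02  1.000e-01 -0.000e+00  0.000e+00]
260 [-1.004e+02  0.000e+00 -1.010e+02  1.000e-01 -0.000e+00  0.000e+00]
240 [-86.3  -0.  -86.9   0.1  -0.    0. ]
220 [-72.1  -0.  -72.7   0.1  -0.    0. ]
200 [-58.   -0.1 -58.6   0.1  -0.    0. ]
180 [-43.9  -0.1 -44.4   0.1  -0.    0. ]
160 [-29.7  -0.1 -30.3   0.1  -0.    0. ]
140 [-15.6  -0.1 -16.1   0.1  -0.    0. ]
120 [-1.5 -0.2 -1.9  0.1 -0.   0. ]
100 [12.7 -0.2 12.2  0.1 -0.   0. ]
```

View pics/scene8.png

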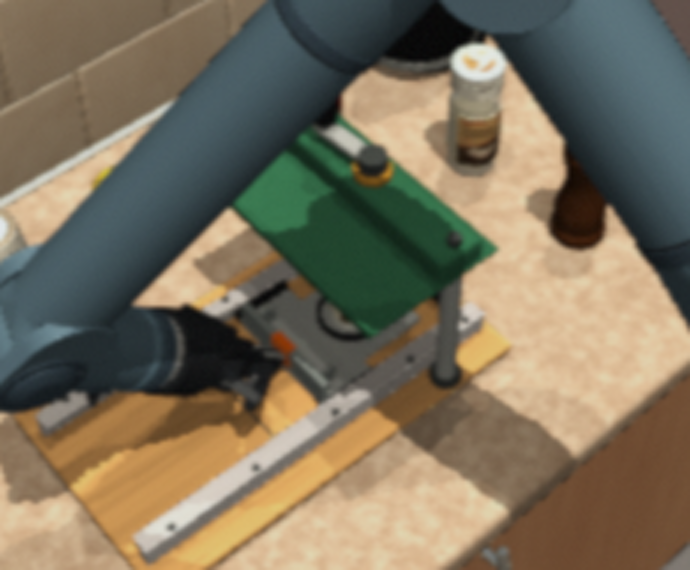

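View pics/top8.png

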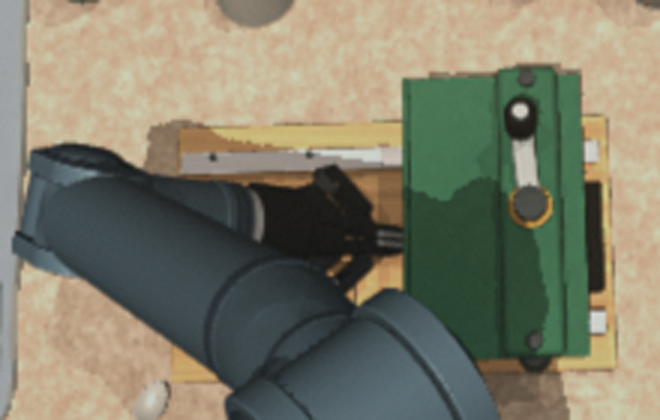

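Emit:
servo_tool(motion=[2,0,2,0,0,0,-1,4.5,0,4,0,0,0,-1,6.5,-0.1,6,0,0,0,-1,8.5,-0.1,8,0,0,0,-1,10.5,-0.2,10,0,0,0,-1,12,-0.2,11.5,0,0,0,-1,13,-0.2,12.5,0,0,0,-1,14,-0.2,13.5,0,0,0,-1])

```text
time_s: 14.4
position: [0.5143, 0.0972, 0.048]
tool_rot: [-0.1, 44.9, -91.6]
wrist_force: [0.5, 3.2, 1.9]
opening: -0.0
```

```bash
python3 pp.py|head -5
```

```text
t 14.4 p [514.3  97.2  48. ] F [0.5 3.2 1.9] T [ 0.85 -0.03  0.02] op -0.0 j [-13.1  43.5 -26.8 104.3  51.5  80.5 -70.2]
[[-0.02   1.    -0.018]
 [-0.707 -0.027 -0.706]
 [-0.706 -0.001  0.708]]
280 [-1.294e+02  1.000e-01 -1.292e+02  0.000e+00  1.000e-01  1.000e-01]
```

Emit:
servo_tool(motion=[0.7,0,0.7,0,0,0,-1,1.4,0,1.4,0,0,0,-1,2.1,0,2.1,0,0,0,-1,2.8,0,2.8,0,0,0,-1,3.5,0,3.5,0,0,0,-1,4.2,0,4.2,0,0,0,-1,4.2,0,4.2,0,0,0,-1,4.2,0,4.2,0,0,0,-1])

```text
time_s: 15.2
position: [0.5141, 0.0908, 0.048]
tool_rot: [-0.1, 44.9, -91.6]
wrist_force: [0.7, 1.0, 1.8]
opening: -0.003
```

```bash
python3 pp.py|head -5
```

```text
t 15.2 p [514.1  90.8  48. ] F [0.7 1.  1.8] T [ 0.78 -0.06  0.03] op -0.003 j [-12.6  43.2 -26.7 104.8  51.7  80.1 -70.1]
[[-0.02   1.    -0.018]
 [-0.708 -0.027 -0.706]
 [-0.706 -0.002  0.708]]
280 [-1.340e+02  1.000e-01 -1.336e+02  0.000e+00  1.000e-01  1.000e-01]
```

Emit:
servo_tool(motion=[1,0,1,0,0,0,-1,1.7,0,1.7,0,0,0,-1,2.4,0,2.4,0,0,0,-1,3.1,0,3.1,0,0,0,-1,3.8,0,3.8,0,0,0,-1,4.5,0,4.5,0,0,0,-1,4.5,0,4.5,0,0,0,-1,4.5,0,4.5,0,0,0,-1])

```text
time_s: 16.0
position: [0.5145, 0.0898, 0.0481]
tool_rot: [0.0, 45.4, -91.3]
wrist_force: [0.2, 9.6, 3.8]
opening: -0.002
```

```bash
python3 pp.py|head -5; python3 - <<'E'
from rig import ctrl
from h import *
for n in("top","scene"):
    c=ctrl.read_camera(n);np.savez(n+"9.npz",**c)
    sl=(slice(180,320),slice(100,320)) if n=="top" else (slice(160,350),slice(170,400))
    cv2.imwrite(f"pics/{n}9.png",cv2.resize(c["frame"][sl][:,:,::-1],None,fx=3,fy=3,interpolation=cv2.INTER_CUBIC))
E
```

```text
t 16.0 p [514.5  89.8  48.1] F [0.2 9.6 3.8] T [ 1.59  0.04 -0.14] op -0.002 j [-12.3  42.9 -26.8 105.1  51.8  79.5 -69.9]
[[-0.016  1.    -0.016]
 [-0.702 -0.023 -0.712]
 [-0.712  0.     0.702]]
280 [-1.335e+02  5.000e-01 -1.356e+02  1.000e-01 -4.000e-01 -2.000e-01]
```

View pics/scene9.png

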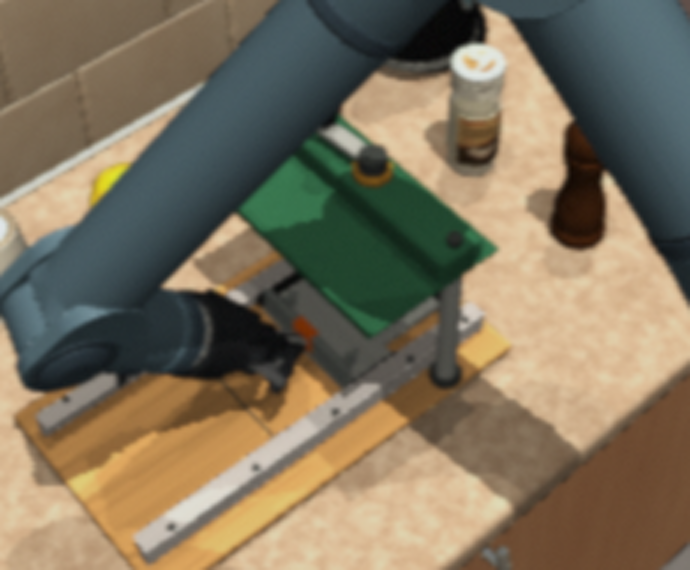

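```bash
python3 - <<'E'
from h import *
for n in("scene0","scene7","scene8","scene9"):
    c=load(n+".npz");W=wmap(c);f=c["frame"].astype(int);x,y,z=W[...,0],W[...,1],W[...,2]
    hsv=cv2.cvtColor(c["frame"],cv2.COLOR_RGB2HSV).astype(int)
    o=(hsv[...,0]<14)&(hsv[...,1]>170)&(hsv[...,2]>60)&(np.abs(x-.518)<.03)&(y<.3)&(y>.03)&(z<.065)&(z>.02)
    p=W[o];print(n,o.sum(),p.mean(0).round(4),np.percentile(p[:,1],[5,50,95]).round(4))
E
```

```text
scene0 23 [0.5177 0.2692 0.0416] [0.2679 0.2694 0.2707]
scene7 29 [0.5179 0.186  0.0495] [0.181  0.1862 0.19  ]
scene8 34 [0.513  0.0913 0.0487] [0.0866 0.0919 0.0953]
scene9 33 [0.5132 0.065  0.0479] [0.0597 0.0659 0.0688]
```

Emit:
servo_tool(motion=[1.5,0,1.5,0,0,0,-1,2.5,0,2.5,0,0,0,-1,3.5,0,3.5,0,0,0,-1,4.5,0,4.5,0,0,0,-1,4.5,0,4.5,0,0,0,-1,4.5,0,4.5,0,0,0,-1,4.5,0,4.5,0,0,0,-1,4.5,0,4.5,0,0,0,-1])

```text
time_s: 16.9
position: [0.5144, 0.0896, 0.0482]
tool_rot: [0.1, 46.0, -91.0]
wrist_force: [-2.1, 12.2, 5.3]
opening: -0.001
```

```bash
python3 pp.py|head -5
```

```text
t 16.9 p [514.4  89.6  48.2] F [-2.1 12.2  5.3] T [ 1.65  0.31 -0.28] op -0.001 j [-12.   42.5 -27.  105.5  51.9  79.  -69.7]
[[-0.012  1.    -0.014]
 [-0.695 -0.018 -0.719]
 [-0.719  0.001  0.695]]
280 [-132.2    1.5 -137.1    0.3   -1.    -0.4]
```

Emit:
servo_tool(motion=[-7,0,-7,0,0,0,-1,-25,0,-25,0,0,0,-1,-55,0,-55,0,0,0,-1,-88,0,-88,0,0,0,-1,-115,0,-95,0,0,0,-1,-145,0,-70,0,0,0,-1,-180,0,-40,0,0,0,-1,-210,0,-15,0,0,0,-1])

```text
time_s: 17.7
position: [0.5171, 0.2448, 0.1897]
tool_rot: [0.0, 45.8, -91.1]
wrist_force: [-0.1, 0.8, 0.4]
opening: 0.004
```

```bash
python3 pp.py|head -5; python3 - <<'E'
from pl import *
for p in ([515,215,220],[530,190,300],[550,100,360],[571,-13,350]): print(p,rel(p,target(0,0)))
E
python3 - <<'E'
from rig import ctrl
from h import *
n="scene"
if 1:
    c=ctrl.read_camera(n);np.savez(n+"10.npz",**c)
    sl=(slice(150,350),slice(170,400))
    cv2.imwrite(f"pics/{n}10.png",cv2.resize(c["frame"][sl][:,:,::-1],None,fx=3,fy=3,interpolation=cv2.INTER_CUBIC))
    W=wmap(c);x,y,z=W[...,0],W[...,1],W[...,2]
    hsv=cv2.cvtColor(c["frame"],cv2.COLOR_RGB2HSV).astype(int)
    o=(hsv[...,0]<14)&(hsv[...,1]>170)&(hsv[...,2]>60)&(np.abs(x-.518)<.03)&(y<.3)&(y>.03)&(z<.065)&(z>.02)
    p=W[o];print(n,o.sum(),p.mean(0).round(4),np.percentile(p[:,1],[5,50,95]).round(4))
E
```

```text
t 17.7 p [517.1 244.8 189.7] F [-0.1  0.8  0.4] T [ 0.76 -0.07  0.05] op 0.004 j [-21.3  39.2 -32.2  90.1  43.1  97.8 -66.1]
[[-0.013  1.    -0.014]
 [-0.698 -0.02  -0.716]
 [-0.716  0.     0.698]]
280 [  77.     1.5 -124.1    0.3   -0.8   -0.3]
[515, 215, 220] [-0.8 -1.5 42.5 -1.1 44.2  0.4]
[530, 190, 300] [-40.9  14.  116.   -1.1  44.2   0.4]
[550, 100, 360] [-21.4  35.8 222.1  -1.1  44.2   0.4]
[571, -13, 350] [ 64.3  59.  295.7  -1.1  44.2   0.4]
scene 48 [0.5133 0.0658 0.0439] [0.0605 0.0667 0.069 ]
```

View pics/scene10.png

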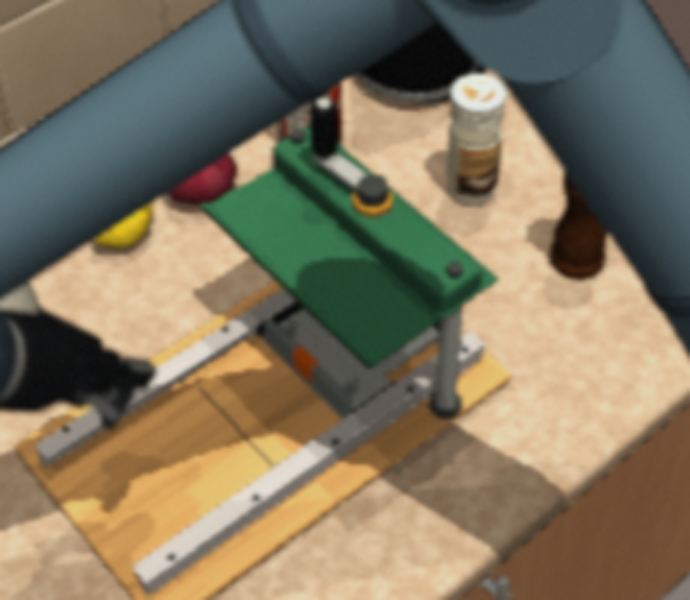

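Emit:
servo_tool(motion=[-20,0,25,0,8,0,-0.5,-40,5,60,0,16,0,0.2,-42,10,95,0,24,0,0.3,-42,14,125,-0.5,32,0,0.3,-40,20,150,-1,40,0.4,0.3,-35,27,180,-1.1,44.2,0.4,0.3,-25,35,215,-1.1,44.2,0.4,0.3,0,42,240,-1.1,44.2,0.4,0.3])

```text
time_s: 18.55
position: [0.5571, 0.0707, 0.366]
tool_rot: [106.1, 89.3, 15.9]
wrist_force: [1.3, 0.2, -0.9]
opening: 0.652
```

```bash
python3 - <<'E'
from pl import *
from h import *
show()
for p in ([571,-13,350],[571,-13,266]): print(p,rel(p,target(0,0)))
for n in("top0","scene0","top8"):
    W=wmap(load(n+".npz"));W=W.reshape(-1,3)
    q=W[(np.hypot(W[:,0]-.57,W[:,1]+.012)<.03)&(W[:,2]>.235)]
    from scipy.optimize import least_squares
    qs=q[(q[:,2]>.236)&(q[:,2]<.278)]; r=least_squares(lambda t:np.hypot(qs[:,0]-t[0],qs[:,1]-t[1])-.013,[.57,-.012],loss="soft_l1",f_scale=.002) if len(qs)>4 else None
    t=q[q[:,2]>.281]
    print(n,len(qs),r.x.round(4) if r else 0,"top",len(t),t.mean(0).round(4),((t.min(0)+t.max(0))/2).round(4))
    h=W[(np.hypot(W[:,0]-.512,W[:,1]+.016)<.017)&(W[:,2]>.226)];print("hub",len(h),h.mean(0).round(4),((h.min(0)+h.max(0))/2).round(4),h.max(0))
E
```

```text
t 18.55 p [557.1  70.7 366. ] F [ 1.3  0.2 -0.9] T [ 0.   -0.03 -0.02] op 0.652 j [ 22.7  10.8 -38.5  94.9   6.9  76.  -17.2]
[[ 0.012  1.    -0.004]
 [ 0.003 -0.004 -1.   ]
 [-1.     0.012 -0.003]]
[571, -13, 350] [15.9 14.  83.7 -0.2 -0.2 -0.7]
[571, -13, 266] [99.9 13.  84.  -0.2 -0.2 -0.7]
top0 42 [ 0.573  -0.0137] top 77 [ 0.5712 -0.0132  0.2856] [ 0.5705 -0.0135  0.2862]
hub 110 [ 0.5125 -0.0174  0.2296] [ 0.5132 -0.0179  0.23  ] [ 0.52768729 -0.00478826  0.23363684]
scene0 110 [ 0.5721 -0.0143] top 45 [ 0.5685 -0.0117  0.2851] [ 0.5692 -0.0127  0.2853]
hub 71 [ 0.5111 -0.0164  0.2293] [ 0.5129 -0.017   0.23  ] [ 0.52837929 -0.00358324  0.23386191]
top8 41 [ 0.573  -0.0139] top 76 [ 0.5715 -0.0138  0.2856] [ 0.5711 -0.0135  0.2867]
hub 106 [ 0.5129 -0.0177  0.2296] [ 0.514  -0.0179  0.2312] [ 0.52782776 -0.00478641  0.23608966]
```

Emit:
servo_tool(motion=[10,8,35,0,0,-0.5,0.3,16,14,75,0,0,-0.7,0.3,16,14,84,0,0,-0.7,0.3,30,14,84,0,0,-0.7,0.3,55,14,84.5,0,0,-0.7,0.3,80,13.5,84.5,0,0,-0.7,0.3,99,13.5,84.5,0,0,-0.7,0.3,99,13.5,84.5,0,0,-0.7,0.3])

```text
time_s: 19.35
position: [0.568, -0.0116, 0.2623]
tool_rot: [-116.1, 89.4, 153.9]
wrist_force: [0.2, 0.4, -0.5]
opening: 0.647
```

```bash
python3 - <<'E'
from pl import *
from h import *
show()
print(rel([571.7,-13.6,266],target(0,0)))
for n in("top","scene"):
    c=ctrl.read_camera(n);np.savez(n+"11.npz",**c)
    sl=(slice(180,320),slice(180,380)) if n=="top" else (slice(120,300),slice(200,400))
    cv2.imwrite(f"pics/{n}11.png",cv2.resize(c["frame"][sl][:,:,::-1],None,fx=3,fy=3,interpolation=cv2.INTER_CUBIC))
E
```

```text
t 19.35 p [568.  -11.6 262.3] F [ 0.2  0.4 -0.5] T [ 0.    0.06 -0.04] op 0.647 j [ 27.   16.5 -34.9 100.9   9.9  66.3 -11. ]
[[-0.009  1.    -0.001]
 [ 0.005 -0.001 -1.   ]
 [-1.    -0.009 -0.005]]
[-3.8  3.7  2.  -0.  -0.3  0.5]
```

View pics/scene11.png

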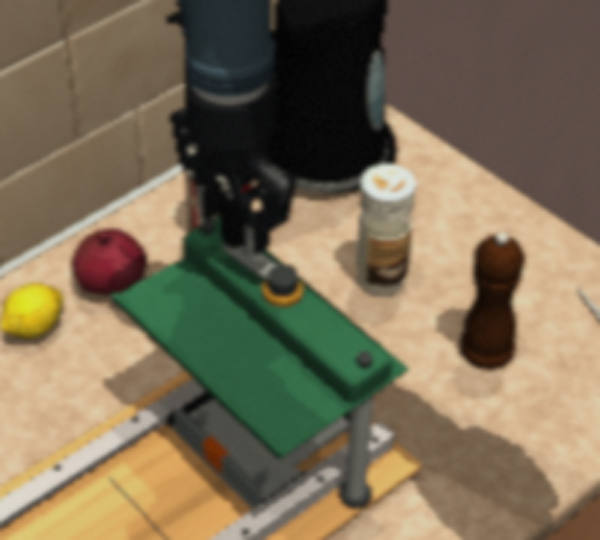

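```bash
python3 - <<'E'
from pl import *
show()
print(rel([571.7,-13.6,268],target(0,0)))
E
```

```text
t 19.45 p [570.7 -11.9 266.2] F [-1.  -0.   0.1] T [0.01 0.   0.02] op 0.657 j [ 27.   16.4 -35.  100.5   9.9  66.3 -10.9]
[[-0.002  1.    -0.002]
 [ 0.004 -0.002 -1.   ]
 [-1.    -0.002 -0.004]]
[-1.8  1.   1.7 -0.1 -0.2  0.1]
```

Emit:
servo_tool(motion=[-2,1,2,0,0,0,0.2,-2,1,2,0,0,0,-0.3,-2,1,2,0,0,0,-0.6,-2,1,2,0,0,0,-1,-2,1,2,0,0,0,-1,-2,1,2,0,0,0,-1,-2,1,2,0,0,0,-1,-2,1,2,0,0,0,-1], squeeze=40)

```text
time_s: 20.25
position: [0.5717, -0.0138, 0.2698]
tool_rot: [-153.7, 89.8, 116.2]
wrist_force: [-3.8, -0.1, 6.0]
opening: 0.291
```

```bash
cat > cr.py <<'E'
from pl import *
import sys
show()
ax=np.array([512.3,-16.8]);s=st();p=s[1]
a=np.degrees(np.arctan2(p[1]-ax[1],p[0]-ax[0]));print("ang",a.round(1),"r",np.hypot(*(p[:2]-ax)).round(1))
step=float(sys.argv[1]) if len(sys.argv)>1 else 15
z=float(sys.argv[2]) if len(sys.argv)>2 else p[2]
for i in range(1,9):
    t=np.radians(a-step*i);q=[ax[0]+60*np.cos(t),ax[1]+60*np.sin(t),z];print(i,rel(q,target(0,0),s).tolist())
E
python3 cr.py
```

```text
t 20.25 p [571.7 -13.8 269.8] F [-3.8 -0.1  6. ] T [0.01 0.71 0.01] op 0.291 j [ 27.1  16.3 -34.9 100.2   9.8  66.7 -10.7]
[[-0.002  1.    -0.002]
 [ 0.004 -0.002 -1.   ]
 [-1.    -0.002 -0.004]]
ang 2.9 r 59.5
1 [-0.1, -0.7, 15.6, -0.1, -0.2, 0.1]
2 [-0.1, -5.9, 30.4, -0.1, -0.2, 0.1]
3 [-0.1, -14.8, 43.3, -0.1, -0.2, 0.1]
4 [-0.2, -26.7, 53.4, -0.1, -0.2, 0.1]
5 [-0.2, -40.8, 60.2, -0.1, -0.2, 0.1]
6 [-0.1, -56.2, 63.1, -0.1, -0.2, 0.1]
7 [-0.1, -71.9, 61.8, -0.1, -0.2, 0.1]
8 [-0.1, -86.6, 56.6, -0.1, -0.2, 0.1]
```

Emit:
servo_tool(motion=[0,0,6,0,0,0,-1,0,-1,16,0,0,0,-1,0,-4,26,0,0,0,-1,0,-9,36,0,0,0,-1,0,-17,46,0,0,0,-1,0,-27,53.5,0,0,0,-1,0,-39,59.5,0,0,0,-1,0,-48,62,0,0,0,-1])

```text
time_s: 21.05
position: [0.523, -0.0767, 0.2699]
tool_rot: [-175.9, 89.8, 93.9]
wrist_force: [2.0, 4.9, -1.2]
opening: 0.292
```

```bash
python3 cr.py 12
```

```text
t 21.05 p [523.  -76.7 269.9] F [ 2.   4.9 -1.2] T [ 0.99 -0.64 -0.01] op 0.292 j [ 34.4  10.8 -33.5 105.9   6.3  65.2  -1.5]
[[-0.     1.    -0.003]
 [ 0.003 -0.003 -1.   ]
 [-1.    -0.    -0.003]]
ang -79.9 r 60.9
1 [0.0, -12.7, 0.1, -0.2, -0.2, 0.0]
2 [0.0, -25.1, -1.6, -0.2, -0.2, 0.0]
3 [0.0, -36.9, -5.8, -0.2, -0.2, 0.0]
4 [0.1, -47.6, -12.4, -0.2, -0.2, 0.0]
5 [0.1, -56.6, -21.1, -0.2, -0.2, 0.0]
6 [0.1, -63.7, -31.5, -0.2, -0.2, 0.0]
7 [0.2, -68.5, -43.1, -0.2, -0.2, 0.0]
8 [0.2, -70.7, -55.4, -0.2, -0.2, 0.0]
```

Grip holds and the handle is following (r 60.9). I continue winding.

Emit:
servo_tool(motion=[0,-12,0,0,0,0,-1,0,-25,-1.6,0,0,0,-1,0,-37,-6,0,0,0,-1,0,-47.5,-12.5,0,0,0,-1,0,-56.5,-21,0,0,0,-1,0,-63.5,-31.5,0,0,0,-1,0.1,-68.5,-43,0,0,0,-1,0.2,-70.5,-55.5,0,0,0,-1])

```text
time_s: 21.85
position: [0.4518, -0.0214, 0.2699]
tool_rot: [-124.0, 89.9, 145.8]
wrist_force: [3.3, -2.5, -1.9]
opening: 0.293
```

```bash
python3 cr.py 12 270
```

```text
t 21.85 p [451.8 -21.4 269.9] F [ 3.3 -2.5 -1.9] T [-0.65 -0.93 -0.05] op 0.293 j [ 34.    1.2 -36.4 115.1   0.8  64.   -3. ]
[[-0.001  1.    -0.004]
 [ 0.001 -0.004 -1.   ]
 [-1.    -0.001 -0.001]]
ang -175.7 r 60.7
1 [-0.0, 1.0, -12.6, -0.2, -0.0, 0.1]
2 [-0.0, 3.9, -24.8, -0.2, -0.0, 0.1]
3 [-0.0, 9.3, -36.1, -0.2, -0.0, 0.1]
4 [-0.0, 16.9, -46.1, -0.2, -0.0, 0.1]
5 [-0.0, 26.5, -54.2, -0.2, -0.0, 0.1]
6 [-0.1, 37.5, -60.2, -0.2, -0.0, 0.1]
7 [-0.1, 49.5, -63.8, -0.2, -0.0, 0.1]
8 [-0.1, 62.0, -64.8, -0.2, -0.0, 0.1]
```

Emit:
servo_tool(motion=[0,1,-12,0,0,0,-1,0,4,-25,0,0,0,-1,0,9.3,-36,0,0,0,-1,0,17,-46,0,0,0,-1,0,26.5,-54,0,0,0,-1,0,37.5,-60,0,0,0,-1,0,49.5,-63.8,0,0,0,-1,0,62,-64.8,0,0,0,-1])

```text
time_s: 22.65
position: [0.513, 0.0427, 0.2697]
tool_rot: [-75.3, 89.6, -165.6]
wrist_force: [-3.8, -6.4, 6.3]
opening: 0.291
```

```bash
python3 cr.py 12 270
```

```text
t 22.65 p [513.   42.7 269.7] F [-3.8 -6.4  6.3] T [-1.22  0.52  0.02] op 0.291 j [ 27.2  10.2 -39.9 107.2   7.2  65.5 -15.5]
[[-0.007  1.    -0.004]
 [-0.002 -0.004 -1.   ]
 [-1.    -0.007  0.002]]
ang 89.3 r 59.5
1 [-0.3, 12.5, 0.9, -0.2, 0.1, 0.4]
2 [-0.4, 24.4, 4.8, -0.2, 0.1, 0.4]
3 [-0.5, 35.2, 11.2, -0.2, 0.1, 0.4]
4 [-0.5, 44.4, 19.7, -0.2, 0.1, 0.4]
5 [-0.5, 51.7, 29.9, -0.2, 0.1, 0.4]
6 [-0.6, 56.7, 41.4, -0.2, 0.1, 0.4]
7 [-0.6, 59.3, 53.7, -0.2, 0.1, 0.4]
8 [-0.5, 59.2, 66.2, -0.2, 0.1, 0.4]
```

Emit:
servo_tool(motion=[0,12,1,0,0,0,-1,0,24,5,0,0,0,-1,0,35,11,0,0,0,-1,0,44,19.5,0,0,0,-1,-0.3,49.5,26,0,0,0.3,-1,-0.3,53.5,33,0,0,0.4,-1,-0.3,56,39,0,0,0.4,-1,-0.3,57,42,0,0,0.4,-1])

```text
time_s: 23.45
position: [0.5683, 0.0028, 0.2698]
tool_rot: [-100.6, 89.7, 169.2]
wrist_force: [-5.3, 1.0, 5.0]
opening: 0.289
```

```bash
python3 cr.py 4 270
```

```text
t 23.45 p [568.3   2.8 269.8] F [-5.3  1.   5. ] T [ 0.25  0.96 -0.01] op 0.289 j [ 27.8  16.5 -37.7 100.4  10.8  67.  -13.2]
[[-0.005  1.    -0.003]
 [ 0.001 -0.003 -1.   ]
 [-1.    -0.005 -0.001]]
ang 19.3 r 59.4
1 [-0.3, 1.8, 3.8, -0.2, -0.1, 0.3]
2 [-0.3, 2.8, 7.9, -0.2, -0.1, 0.3]
3 [-0.3, 3.5, 12.0, -0.2, -0.1, 0.3]
4 [-0.3, 3.9, 16.2, -0.2, -0.1, 0.3]
5 [-0.3, 4.0, 20.3, -0.2, -0.1, 0.3]
6 [-0.3, 3.8, 24.5, -0.2, -0.1, 0.3]
7 [-0.3, 3.3, 28.7, -0.2, -0.1, 0.3]
8 [-0.3, 2.6, 32.8, -0.2, -0.1, 0.3]
```

Emit:
servo_tool(motion=[0,1.2,3.8,0,0,0,-1,0,2.2,8,0,0,0,-1,0,2.8,12,0,0,0,-1,0,3.2,16,0,0,0,-1,0,3.2,20,0,0,0,-1,0,3.1,23,0,0,0,-1,0,3.1,23,0,0,0,-1,0,3.1,23,0,0,0,-1])

```text
time_s: 24.25
position: [0.5718, -0.0202, 0.2699]
tool_rot: [-104.3, 89.8, 165.5]
wrist_force: [-1.2, 3.6, 2.1]
opening: 0.289
```

```bash
python3 cr.py 2 270
```

```text
t 24.25 p [571.8 -20.2 269.9] F [-1.2  3.6  2.1] T [0.67 0.08 0.04] op 0.289 j [ 29.4  16.8 -37.  100.   10.8  67.1 -10.9]
[[-0.004  1.    -0.003]
 [ 0.001 -0.003 -1.   ]
 [-1.    -0.004 -0.001]]
ang -3.2 r 59.6
1 [-0.1, 0.3, 2.1, -0.2, -0.1, 0.2]
2 [-0.1, 0.0, 4.2, -0.2, -0.1, 0.2]
3 [-0.1, -0.3, 6.3, -0.2, -0.1, 0.2]
4 [-0.1, -0.6, 8.3, -0.2, -0.1, 0.2]
5 [-0.1, -1.1, 10.4, -0.2, -0.1, 0.2]
6 [-0.1, -1.6, 12.4, -0.2, -0.1, 0.2]
7 [-0.1, -2.2, 14.4, -0.2, -0.1, 0.2]
8 [-0.1, -2.8, 16.4, -0.2, -0.1, 0.2]
```

Emit:
servo_tool(motion=[0,0.2,2,0,0,0,-1,0,0,4.2,0,0,0,-1,0,-0.3,6.3,0,0,0,-1,0,-0.6,8.3,0,0,0,-1,0,-1,10.4,0,0,0,-1,0,-1.5,12.4,0,0,0,-1,0,-1.8,13.4,0,0,0,-1,0,-1.8,13.4,0,0,0,-1])

```text
time_s: 25.05
position: [0.5707, -0.0296, 0.2699]
tool_rot: [-162.6, 89.6, 107.4]
wrist_force: [-0.6, 8.2, 2.3]
opening: 0.291
```

```bash
python3 cr.py 2 270
```

```text
t 25.05 p [570.7 -29.6 269.9] F [-0.6  8.2  2.3] T [ 1.75 -0.19  0.04] op 0.291 j [ 30.4  16.6 -36.9 100.2  10.3  66.9  -9.4]
[[-0.002  1.     0.   ]
 [ 0.006  0.    -1.   ]
 [-1.    -0.002 -0.006]]
ang -12.3 r 59.7
1 [-0.1, -0.2, 2.1, 0.0, -0.4, 0.1]
2 [-0.1, -0.8, 4.1, 0.0, -0.4, 0.1]
3 [-0.1, -1.4, 6.1, 0.0, -0.4, 0.1]
4 [-0.2, -2.1, 8.1, 0.0, -0.4, 0.1]
5 [-0.2, -2.9, 10.0, 0.0, -0.4, 0.1]
6 [-0.2, -3.7, 12.0, 0.0, -0.4, 0.1]
7 [-0.2, -4.6, 13.9, 0.0, -0.4, 0.1]
8 [-0.2, -5.5, 15.7, 0.0, -0.4, 0.1]
```

Emit:
servo_tool(motion=[0,-0.5,4,0,0,0,-1,0,-1,6,0,0,0,-1,0,-1.5,8,0,0,0,-1,0,-2.2,10,0,0,0,-1,0,-3,12,0,0,0,-1,0,-3.5,14,0,0,0,-1,0,-4,15,0,0,0,-1,0,-4,15,0,0,0,-1], squeeze=60)

```text
time_s: 25.85
position: [0.5683, -0.0378, 0.27]
tool_rot: [169.7, 89.1, 80.0]
wrist_force: [3.2, 12.2, -0.6]
opening: 0.291
```

```bash
python3 cr.py 2 270
```

```text
t 25.85 p [568.3 -37.8 270. ] F [ 3.2 12.2 -0.6] T [ 2.25 -0.62  0.03] op 0.291 j [ 31.6  16.2 -36.8 100.6   9.6  66.4  -7.6]
[[ 0.003  1.     0.006]
 [ 0.015  0.006 -1.   ]
 [-1.     0.003 -0.015]]
ang -20.6 r 59.8
1 [-0.0, -0.6, 2.0, 0.3, -0.9, -0.2]
2 [-0.1, -1.4, 3.9, 0.3, -0.9, -0.2]
3 [-0.1, -2.3, 5.8, 0.3, -0.9, -0.2]
4 [-0.1, -3.3, 7.7, 0.3, -0.9, -0.2]
5 [-0.1, -4.4, 9.5, 0.3, -0.9, -0.2]
6 [-0.2, -5.5, 11.3, 0.3, -0.9, -0.2]
7 [-0.2, -6.7, 13.0, 0.3, -0.9, -0.2]
8 [-0.2, -7.9, 14.7, 0.3, -0.9, -0.2]
```

Emit:
servo_tool(motion=[0,-1.5,5,0,0,0,-1,0,-3,8,0,0,0,-1,0,-4,10,0,0,0,-1,0,-5,12,0,0,0,-1,0,-6,14,0,0,0,-1,0,-6.5,16,0,0,0,-1,0,-6.5,16,0,0,0,-1,0,-6.5,16,0,0,0,-1])

```text
time_s: 26.65
position: [0.5648, -0.0456, 0.2701]
tool_rot: [157.1, 88.4, 67.9]
wrist_force: [5.7, 13.5, -2.7]
opening: 0.286
```

```bash
python3 cr.py 2 270
```

```text
t 26.65 p [564.8 -45.6 270.1] F [ 5.7 13.5 -2.7] T [ 2.47 -1.08  0.01] op 0.286 j [ 32.9  15.6 -36.8 101.2   8.6  65.8  -5.6]
[[ 0.01   1.     0.013]
 [ 0.025  0.013 -1.   ]
 [-1.     0.011 -0.025]]
ang -28.8 r 59.9
1 [0.0, -0.9, 1.9, 0.8, -1.4, -0.6]
2 [-0.0, -2.1, 3.6, 0.8, -1.4, -0.6]
3 [-0.1, -3.3, 5.4, 0.8, -1.4, -0.6]
4 [-0.1, -4.5, 7.0, 0.8, -1.4, -0.6]
5 [-0.2, -5.8, 8.7, 0.8, -1.4, -0.6]
6 [-0.3, -7.2, 10.3, 0.8, -1.4, -0.6]
7 [-0.3, -8.6, 11.8, 0.8, -1.4, -0.6]
8 [-0.4, -10.1, 13.3, 0.8, -1.4, -0.6]
```

Emit:
servo_tool(motion=[0,0,0,0,0,0,-0.3,0,0,0,0,0,0,0.2,0,0,0,0,0,0,0.4,0,0,0,0,0,0,0.4,0,0,0,0,0,0,0.4,-20,0,0,0,0,0,0.4,-50,0,0,0,0,0,0.4,-90,0,0,0,0,0,0.4])

```text
time_s: 27.45
position: [0.5623, -0.0488, 0.3588]
tool_rot: [167.5, 88.5, 78.3]
wrist_force: [1.4, 0.3, -0.3]
opening: 0.701
```

```bash
python3 - <<'E'
from pl import *
from h import *
from scipy.optimize import least_squares
show()
print(rel([470,-250,420],target(0,0)))
for n in("scene","top"):
    c=ctrl.read_camera(n);np.savez(n+"12.npz",**c)
    sl=(slice(180,320),slice(180,380)) if n=="top" else (slice(120,320),slice(190,400))
    cv2.imwrite(f"pics/{n}12.png",cv2.resize(c["frame"][sl][:,:,::-1],None,fx=3,fy=3,interpolation=cv2.INTER_CUBIC))
    W=wmap(c).reshape(-1,3)
    q=W[(np.hypot(W[:,0]-.565,W[:,1]+.044)<.035)&(W[:,2]>.237)&(W[:,2]<.278)]
    if len(q)>8:
        r=least_squares(lambda t:np.hypot(q[:,0]-t[0],q[:,1]-t[1])-.013,[.565,-.044],loss="soft_l1",f_scale=.002);print(n,len(q),r.x.round(4),np.degrees(np.arctan2(r.x[1]+.0168,r.x[0]-.5123)))
E
```

```text
t 27.45 p [562.3 -48.8 358.8] F [ 1.4  0.3 -0.3] T [-0.02 -0.09 -0.01] op 0.701 j [ 34.2  11.6 -37.2  94.8   5.7  75.6  -3.2]
[[ 0.005  1.     0.012]
 [ 0.025  0.012 -1.   ]
 [-1.     0.006 -0.025]]
[-66.7 -94.4 198.5   0.7  -1.4  -0.3]
scene 66 [ 0.5489 -0.0174] -0.9934177641476537
top 33 [ 0.5491 -0.0208] -6.165635748120842
```

View pics/scene12.png

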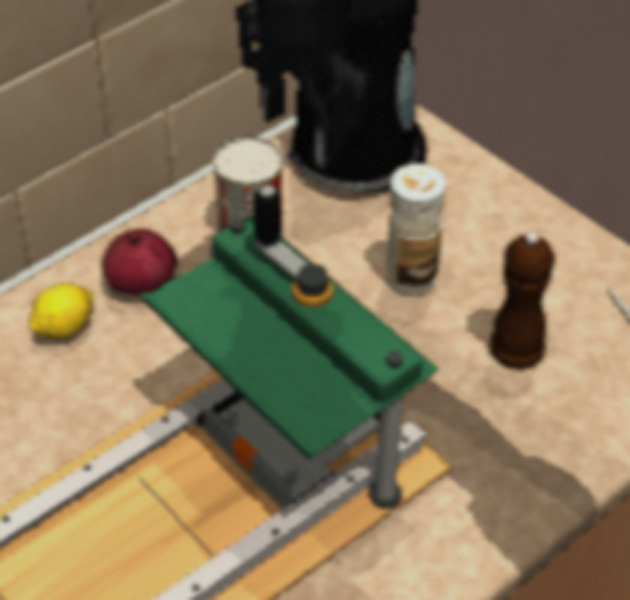

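```bash
cat > hf.py <<'E'
from h import *
import sys
from scipy.optimize import least_squares
def hf(n):
    W=wmap(load(n+".npz")).reshape(-1,3)
    r=np.hypot(W[:,0]-.5123,W[:,1]+.0168)
    q=W[(r>.04)&(r<.08)&(W[:,2]>.24)&(W[:,2]<.292)]
    t=q[q[:,2]>.281]
    c=np.median(t[:,:2],0); print(n,len(t),"top",c.round(4),np.degrees(np.arctan2(c[1]+.0168,c[0]-.5123)).round(1))
    q=q[(q[:,2]<.278)&(np.hypot(*(q[:,:2]-c).T)<.025)]
    o=least_squares(lambda t:np.hypot(q[:,0]-t[0],q[:,1]-t[1])-.013,c,loss="soft_l1",f_scale=.002).x
    print("  side",len(q),o.round(4),np.degrees(np.arctan2(o[1]+.0168,o[0]-.5123)).round(1))
for n in sys.argv[1:]: hf(n)
E
python3 hf.py scene0 top0 scene12 top12
```

```text
scene0 45 top [ 0.5678 -0.0114] 5.6
  side 101 [ 0.5721 -0.0144] 2.3
top0 77 top [ 0.5712 -0.0134] 3.3
  side 41 [ 0.573  -0.0138] 2.9
scene12 44 top [ 0.5686 -0.0149] 2.0
  side 107 [ 0.5724 -0.0182] -1.3
top12 71 top [ 0.5714 -0.0178] -0.9
  side 39 [ 0.5731 -0.0177] -0.8
```

View pics/top12.png

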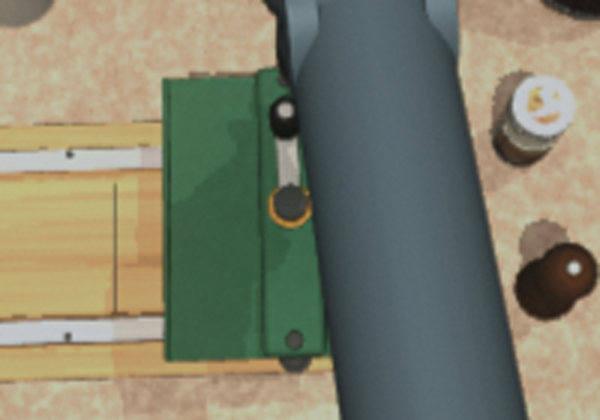

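```bash
python3 - <<'E'
from pl import *
show()
print(rel([572.3,-17.8,340],target(-100,0)),rel([572.3,-17.8,340],target(80,0)))
E
```

```text
t 27.55 p [567.  -48.3 366.6] F [0.5 0.5 0.4] T [ 0.03 -0.02  0.05] op 0.699 j [ 34.2  11.3 -37.3  94.2   5.7  75.5  -3.2]
[[ 0.022  1.     0.012]
 [ 0.023  0.012 -1.   ]
 [-0.999  0.022 -0.023]]
[ 27.5   5.1 -29.9 100.7  -2.1   0.2] [ 27.5   5.1 -29.9 -79.3  -0.2  -2. ]
```

Emit:
servo_tool(motion=[3,0,-3,-8,0,0,0.4,6,1,-8,-16,0,0,0.4,9,2,-12,-24,0,-0.5,0.4,12,3,-17,-32,0,-0.5,0.4,15,4,-22,-40,0,-1,0.4,18,5,-26,-48,0,-1,0.4,20,5,-30,-56,0,-1.5,0.4,22,5,-30,-64,0,-1.5,0.4])

```text
time_s: 28.35
position: [0.5719, -0.0174, 0.3448]
tool_rot: [113.9, 89.5, 89.0]
wrist_force: [-0.7, -0.9, 0.9]
opening: 0.703
```

```bash
python3 - <<'E'
from pl import *
show()
print(rel([572.3,-17.8,340],target(80,0)))
E
```

```text
t 28.35 p [571.9 -17.4 344.8] F [-0.7 -0.9  0.9] T [-0.  0.  0.] op 0.703 j [ 37.   14.8 -46.   94.5  10.4  75.2  54.4]
[[ 0.     0.421  0.907]
 [ 0.009  0.907 -0.421]
 [-1.     0.009 -0.004]]
[  4.8  -0.2   0.6 -14.9  -0.2  -0.5]
```

Emit:
servo_tool(motion=[3,0,0.5,-8,0,0,0.3,10,0,0.5,-15,0,-0.5,0.3,25,0,0.5,-15,0,-0.5,0.3,45,0,0.5,-15,0,-0.5,0.3,62,0,0.5,-15,0,-0.5,0.3,74,0,0.5,-15,0,-0.5,0.3,76,0,0.5,-15,0,-0.5,0.3,76,0,0.5,-15,0,-0.5,0.3])

```text
time_s: 29.15
position: [0.5721, -0.017, 0.2683]
tool_rot: [169.5, 89.8, 159.6]
wrist_force: [-0.2, -0.0, -0.3]
opening: 0.651
```

```bash
python3 - <<'E'
from pl import *
show()
print(rel([572.3,-17.8,268],target(80,0)))
E
```

```text
t 29.15 p [572.1 -17.  268.3] F [-0.2 -0.  -0.3] T [-0.04  0.    0.  ] op 0.651 j [ 36.9  19.2 -47.   99.8  15.   67.8  65.8]
[[-0.003  0.173  0.985]
 [ 0.001  0.985 -0.173]
 [-1.     0.001 -0.004]]
[ 0.3 -0.8  0.4  0.  -0.2 -0. ]
```

Emit:
servo_tool(motion=[0,-0.8,0.4,0,0,0,-0.1,0,-0.8,0.4,0,0,0,-0.6,0,-0.8,0.4,0,0,0,-1,0,-0.8,0.4,0,0,0,-1,0,-0.8,0.4,0,0,0,-1,0,-0.8,0.4,0,0,0,-1,0,-0.8,0.4,0,0,0,-1,0,-0.8,0.4,0,0,0,-1], squeeze=80)

```text
time_s: 29.95
position: [0.573, -0.018, 0.2695]
tool_rot: [172.8, 89.9, 162.8]
wrist_force: [-0.6, -0.5, 5.4]
opening: 0.282
```

```bash
sed -i 's/target(0,0)/target(80,0)/' cr.py; python3 cr.py 3 270
```

```text
t 29.95 p [573.  -18.  269.5] F [-0.6 -0.5  5.4] T [-0.17  0.33 -0.  ] op 0.282 j [ 37.   19.2 -47.   99.6  15.   67.8  65.8]
[[-0.002  0.173  0.985]
 [ 0.001  0.985 -0.173]
 [-1.     0.    -0.002]]
ang -1.2 r 60.7
1 [-0.5, -3.2, -0.3, 0.0, -0.1, -0.0]
2 [-0.5, -6.4, -0.0, 0.0, -0.1, -0.0]
3 [-0.5, -9.5, 0.0, 0.0, -0.1, -0.0]
4 [-0.5, -12.6, -0.0, 0.0, -0.1, -0.0]
5 [-0.5, -15.8, -0.3, 0.0, -0.1, -0.0]
6 [-0.5, -18.9, -0.7, 0.0, -0.1, -0.0]
7 [-0.5, -22.0, -1.3, 0.0, -0.1, -0.0]
8 [-0.5, -25.0, -2.0, 0.0, -0.1, -0.0]
```

Emit:
servo_tool(motion=[0,-1.5,0,0,0,0,-1,0,-3,0,0,0,0,-1,0,-4.5,0,0,0,0,-1,0,-6,0,0,0,0,-1,0,-7,0,0,0,0,-1,0,-8,0,0,0,0,-1,0,-8,0,0,0,0,-1,0,-8,0,0,0,0,-1])

```text
time_s: 30.75
position: [0.5725, -0.024, 0.2697]
tool_rot: [81.7, 89.8, 71.8]
wrist_force: [3.1, 4.5, 0.2]
opening: 0.282
```

```bash
python3 cr.py 3 270
```

```text
t 30.75 p [572.5 -24.  269.7] F [3.1 4.5 0.2] T [ 1.07 -0.63 -0.05] op 0.282 j [ 37.7  19.  -47.   99.8  14.7  67.6  66.7]
[[ 0.001  0.172  0.985]
 [ 0.003  0.985 -0.172]
 [-1.     0.004  0.001]]
ang -6.8 r 60.7
1 [-0.3, -3.2, -0.6, 0.1, 0.0, -0.2]
2 [-0.4, -6.3, -0.7, 0.1, 0.0, -0.2]
3 [-0.4, -9.4, -0.9, 0.1, 0.0, -0.2]
4 [-0.4, -12.6, -1.3, 0.1, 0.0, -0.2]
5 [-0.4, -15.7, -1.9, 0.1, 0.0, -0.2]
6 [-0.4, -18.7, -2.6, 0.1, 0.0, -0.2]
7 [-0.4, -21.7, -3.5, 0.1, 0.0, -0.2]
8 [-0.4, -24.7, -4.6, 0.1, 0.0, -0.2]
```

Emit:
servo_tool(motion=[0,-3,-0.3,0,0,0,-1,0,-5,-0.4,0,0,0,-1,0,-6.5,-0.6,0,0,0,-1,0,-8,-0.7,0,0,0,-1,0,-9.5,-0.9,0,0,0,-1,0,-11,-1,0,0,0,-1,0,-11,-1,0,0,0,-1,0,-11,-1,0,0,0,-1])

```text
time_s: 31.55
position: [0.5714, -0.0312, 0.2697]
tool_rot: [64.6, 89.4, 54.8]
wrist_force: [5.5, 7.5, -2.6]
opening: 0.281
```

```bash
python3 cr.py 3 270
```

```text
t 31.55 p [571.4 -31.2 269.7] F [ 5.5  7.5 -2.6] T [ 1.21 -1.02 -0.05] op 0.281 j [ 38.7  18.7 -47.  100.   14.3  67.2  68. ]
[[ 0.006  0.169  0.986]
 [ 0.009  0.986 -0.169]
 [-1.     0.009  0.005]]
ang -13.7 r 60.8
1 [-0.3, -3.1, -1.1, 0.3, 0.3, -0.5]
2 [-0.3, -6.2, -1.6, 0.3, 0.3, -0.5]
3 [-0.3, -9.3, -2.2, 0.3, 0.3, -0.5]
4 [-0.4, -12.3, -3.0, 0.3, 0.3, -0.5]
5 [-0.4, -15.3, -3.9, 0.3, 0.3, -0.5]
6 [-0.4, -18.2, -5.0, 0.3, 0.3, -0.5]
7 [-0.5, -21.1, -6.2, 0.3, 0.3, -0.5]
8 [-0.5, -23.9, -7.6, 0.3, 0.3, -0.5]
```

Emit:
servo_tool(motion=[0,-5,-1,0,0,0,-1,0,-8,-1.5,0,0,0,-1,0,-10,-2,0,0,0,-1,0,-12,-2.5,0,0,0,-1,0,-14,-3,0,0,0,-1,0,-16,-3.5,0,0,0,-1,0,-16,-3.5,0,0,0,-1,0,-16,-3.5,0,0,0,-1])

```text
time_s: 32.35
position: [0.5682, -0.041, 0.2698]
tool_rot: [57.2, 88.8, 47.8]
wrist_force: [9.3, 9.9, -4.3]
opening: 0.282
```

```bash
python3 cr.py 3 270; python3 - <<'E'
from rig import ctrl
from h import *
for n in("scene","top"):
    c=ctrl.read_camera(n);np.savez(n+"13.npz",**c)
    sl=(slice(180,320),slice(180,380)) if n=="top" else (slice(140,280),slice(220,380))
    cv2.imwrite(f"pics/{n}13.png",cv2.resize(c["frame"][sl][:,:,::-1],None,fx=4,fy=4,interpolation=cv2.INTER_CUBIC))
E
```

```text
t 32.35 p [568.2 -41.  269.8] F [ 9.3  9.9 -4.3] T [ 1.6  -1.68  0.  ] op 0.282 j [ 40.3  18.1 -47.1 100.7  13.5  66.4  69.9]
[[ 0.015  0.164  0.986]
 [ 0.016  0.986 -0.164]
 [-1.     0.018  0.012]]
ang -23.4 r 61.0
1 [-0.3, -2.8, -1.8, 0.5, 0.7, -1.0]
2 [-0.3, -5.8, -2.8, 0.5, 0.7, -1.0]
3 [-0.4, -8.7, -3.9, 0.5, 0.7, -1.0]
4 [-0.5, -11.6, -5.2, 0.5, 0.7, -1.0]
5 [-0.5, -14.3, -6.7, 0.5, 0.7, -1.0]
6 [-0.6, -17.0, -8.2, 0.5, 0.7, -1.0]
7 [-0.7, -19.7, -10.0, 0.5, 0.7, -1.0]
8 [-0.7, -22.2, -11.8, 0.5, 0.7, -1.0]
```

View pics/scene13.png

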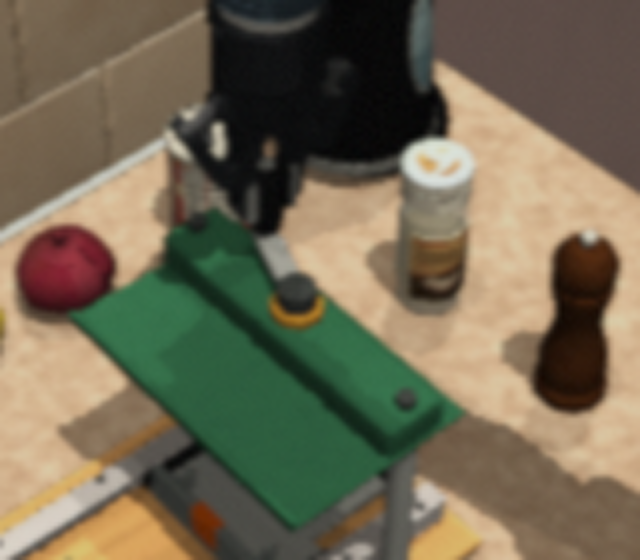

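Emit:
servo_tool(motion=[0,-3,-1,0,0,0,-1,0,-1,-1,0,0,0,-1,0,0,-1,0,0,0,-1,0,0,-1,0,0,0,-1,0,0,-1,0,0,0,-1,0,0,-1,0,0,0,-1,0,0,-1,0,0,0,-1,0,0,-1,0,0,0,-1])

```text
time_s: 33.25
position: [0.569, -0.0387, 0.2698]
tool_rot: [53.4, 88.5, 44.1]
wrist_force: [6.5, 6.0, -3.0]
opening: 0.281
```

```bash
cat >> cr.py <<'E'
F=np.array(s[0]["wrist_force"]);t=np.radians(a)
print("opposing",round(-F[0]*np.sin(t)*1+F[1]*np.cos(t),2),"radial",round(F[0]*np.cos(t)+F[1]*np.sin(t),2))
E
python3 cr.py -2 270
```

```text
t 33.25 p [569.  -38.7 269.8] F [ 6.5  6.  -3. ] T [ 0.6  -1.03  0.03] op 0.281 j [ 40.3  18.1 -47.2 100.8  13.3  66.1  70. ]
[[ 0.019  0.162  0.987]
 [ 0.019  0.987 -0.162]
 [-1.     0.022  0.016]]
ang -21.1 r 60.8
1 [-0.2, 2.2, -0.4, 0.7, 0.9, -1.2]
2 [-0.1, 4.3, -0.1, 0.7, 0.9, -1.2]
3 [-0.1, 6.4, 0.1, 0.7, 0.9, -1.2]
4 [-0.0, 8.5, 0.3, 0.7, 0.9, -1.2]
5 [0.0, 10.6, 0.4, 0.7, 0.9, -1.2]
6 [0.1, 12.7, 0.5, 0.7, 0.9, -1.2]
7 [0.1, 14.7, 0.4, 0.7, 0.9, -1.2]
8 [0.2, 16.8, 0.3, 0.7, 0.9, -1.2]
opposing 7.95 radial 3.88
```

Emit:
servo_tool(motion=[0,0,-0.5,0,0,0,-1,0,0.5,-0.5,0,0,-0.5,-1,0,1,-0.5,0,0.3,-0.5,-1,0,1.5,-0.5,0,0.3,-0.5,-1,0,2,-0.5,0.3,0.5,-0.5,-1,0,2,-0.5,0.3,0.5,-0.5,-1,0,2,-0.5,0.3,0.5,-0.5,-1,0,2,-0.5,0.3,0.5,-0.5,-1])

```text
time_s: 34.05
position: [0.5702, -0.0354, 0.2698]
tool_rot: [55.5, 88.9, 45.9]
wrist_force: [4.8, 4.9, -2.3]
opening: 0.283
```

```bash
python3 cr.py -2 270
```

```text
t 34.05 p [570.2 -35.4 269.8] F [ 4.8  4.9 -2.3] T [ 0.52 -0.85 -0.  ] op 0.283 j [ 39.5  18.4 -47.1 100.4  13.8  66.6  69. ]
[[ 0.013  0.165  0.986]
 [ 0.013  0.986 -0.165]
 [-1.     0.015  0.011]]
ang -17.8 r 60.8
1 [-0.2, 2.2, -0.5, 0.5, 0.6, -0.9]
2 [-0.2, 4.3, -0.4, 0.5, 0.6, -0.9]
3 [-0.1, 6.4, -0.2, 0.5, 0.6, -0.9]
4 [-0.1, 8.5, -0.2, 0.5, 0.6, -0.9]
5 [-0.1, 10.6, -0.2, 0.5, 0.6, -0.9]
6 [-0.1, 12.7, -0.3, 0.5, 0.6, -0.9]
7 [-0.0, 14.7, -0.5, 0.5, 0.6, -0.9]
8 [0.0, 16.8, -0.7, 0.5, 0.6, -0.9]
opposing 6.18 radial 3.11
```

Emit:
servo_tool(motion=[0,0.5,-0.5,0,0,0,-1,0,1.5,-0.5,0,0,-0.5,-1,0,2.5,-0.5,0,0.3,-0.5,-1,0,3.5,-0.5,0,0.3,-0.5,-1,0,4.5,-0.5,0.3,0.5,-0.5,-1,0,4.5,-0.5,0.3,0.5,-0.5,-1,0,4.5,-0.5,0.3,0.5,-0.5,-1,0,4.5,-0.5,0.3,0.5,-0.5,-1])

```text
time_s: 34.85
position: [0.5715, -0.0305, 0.2697]
tool_rot: [61.5, 89.5, 51.7]
wrist_force: [4.3, 2.6, -1.3]
opening: 0.287
```

```bash
python3 cr.py -2 270
```

```text
t 34.85 p [571.5 -30.5 269.7] F [ 4.3  2.6 -1.3] T [ 0.52 -0.71  0.05] op 0.287 j [ 38.6  18.7 -47.  100.   14.4  67.2  67.8]
[[ 0.006  0.17   0.985]
 [ 0.007  0.985 -0.17 ]
 [-1.     0.008  0.004]]
ang -13.0 r 60.8
1 [-0.3, 2.1, -0.7, 0.2, 0.2, -0.5]
2 [-0.3, 4.2, -0.7, 0.2, 0.2, -0.5]
3 [-0.3, 6.3, -0.8, 0.2, 0.2, -0.5]
4 [-0.2, 8.4, -0.9, 0.2, 0.2, -0.5]
5 [-0.2, 10.5, -1.1, 0.2, 0.2, -0.5]
6 [-0.2, 12.6, -1.4, 0.2, 0.2, -0.5]
7 [-0.2, 14.6, -1.7, 0.2, 0.2, -0.5]
8 [-0.2, 16.7, -2.2, 0.2, 0.2, -0.5]
opposing 3.53 radial 3.65
```

Emit:
servo_tool(motion=[0,0.5,-0.5,0,0,0,-1,0,1.2,-1,0,0,-0.3,-1,0,2,-1.5,0,0.2,-0.5,-1,0,2.8,-1.5,0,0.2,-0.5,-1,0,3.3,-1.5,0.2,0.2,-0.5,-1,0,3.3,-1.5,0.2,0.2,-0.5,-1,0,3.3,-1.5,0.2,0.2,-0.5,-1,0,3.3,-1.5,0.2,0.2,-0.5,-1])

```text
time_s: 35.65
position: [0.572, -0.0275, 0.2697]
tool_rot: [-1.1, 89.7, -11.1]
wrist_force: [5.6, 2.1, -3.4]
opening: 0.284
```

```bash
python3 cr.py -2 270
```

```text
t 35.65 p [572.  -27.5 269.7] F [ 5.6  2.1 -3.4] T [ 0.45 -1.13  0.  ] op 0.284 j [ 37.9  18.8 -46.9  99.9  14.8  67.4  66.9]
[[ 0.004  0.174  0.985]
 [-0.001  0.985 -0.174]
 [-1.    -0.     0.004]]
ang -10.2 r 60.6
1 [-0.3, 2.1, -0.7, -0.0, 0.3, 0.0]
2 [-0.3, 4.2, -0.8, -0.0, 0.3, 0.0]
3 [-0.3, 6.3, -1.0, -0.0, 0.3, 0.0]
4 [-0.3, 8.4, -1.2, -0.0, 0.3, 0.0]
5 [-0.3, 10.4, -1.5, -0.0, 0.3, 0.0]
6 [-0.3, 12.5, -1.9, -0.0, 0.3, 0.0]
7 [-0.3, 14.5, -2.4, -0.0, 0.3, 0.0]
8 [-0.3, 16.5, -2.9, -0.0, 0.3, 0.0]
opposing 3.07 radial 5.13
```

Emit:
servo_tool(motion=[0,0,1,0,0,0,-1,0,0.5,1.5,0,0,0,-1,0,1,1.5,0,0,0,-1,0,1.5,1.5,0,0,0,-1,0,2,1.5,0,0,0,-1,0,2,1.5,0,0,0,-1,0,2,1.5,0,0,0,-1,0,2,1.5,0,0,0,-1])

```text
time_s: 36.45
position: [0.5726, -0.0257, 0.2696]
tool_rot: [-34.6, 89.9, -44.6]
wrist_force: [-4.6, 2.1, 5.0]
opening: 0.278
```

```bash
python3 cr.py -2 270
```

```text
t 36.45 p [572.6 -25.7 269.6] F [-4.6  2.1  5. ] T [0.58 1.16 0.01] op 0.278 j [ 37.6  19.  -46.9  99.8  15.   67.6  66.6]
[[ 0.001  0.174  0.985]
 [-0.001  0.985 -0.174]
 [-1.    -0.001  0.002]]
ang -8.4 r 61.0
1 [-0.5, 2.1, -1.1, -0.0, 0.1, 0.1]
2 [-0.5, 4.2, -1.2, -0.0, 0.1, 0.1]
3 [-0.5, 6.2, -1.5, -0.0, 0.1, 0.1]
4 [-0.5, 8.3, -1.8, -0.0, 0.1, 0.1]
5 [-0.5, 10.4, -2.2, -0.0, 0.1, 0.1]
6 [-0.5, 12.4, -2.6, -0.0, 0.1, 0.1]
7 [-0.5, 14.4, -3.2, -0.0, 0.1, 0.1]
8 [-0.5, 16.4, -3.8, -0.0, 0.1, 0.1]
opposing 1.44 radial -4.91
```

Emit:
servo_tool(motion=[0,0,-0.7,0,0,0,-1,0,0,-0.7,0,0,0,-1,0,0,-0.7,0,0,0,-0.4,0,0,-0.7,0,0,0,-0.3,0,0,-0.7,0,0,0,-0.1,0,0,-0.7,0,0,0,0.1,0,0,-0.7,0,0,0,0.3,0,0,-0.7,0,0,0,0.3], squeeze=20)

```text
time_s: 37.25
position: [0.5719, -0.0261, 0.2694]
tool_rot: [-44.9, 89.9, -54.9]
wrist_force: [-0.1, 0.3, 0.1]
opening: 0.647
```

Emit:
servo_tool(motion=[-8,0,0,0,0,0,0.3,-25,0,0,0,0,0,0.3,-45,0,0,0,0,0,0.3,-65,0,0,0,0,0,0.3,-85,0,0,0,0,0,0.3,-100,0,0,0,0,0,0.3,-105,0,0,0,0,0,0.3,-105,0,0,0,0,0,0.3])

```text
time_s: 38.05
position: [0.5722, -0.0259, 0.3753]
tool_rot: [-26.0, 89.8, -36.0]
wrist_force: [0.4, 0.4, 0.2]
opening: 0.649
```

```bash
python3 - <<'E'
from pl import *
from h import *
show()
for n in("scene","top"):
    c=ctrl.read_camera(n);np.savez(n+"14.npz",**c)
    sl=(slice(180,320),slice(180,380)) if n=="top" else (slice(140,320),slice(210,390))
    cv2.imwrite(f"pics/{n}14.png",cv2.resize(c["frame"][sl][:,:,::-1],None,fx=3.3,fy=3.3,interpolation=cv2.INTER_CUBIC))
E
python3 hf.py scene14 top14
```

```text
t 38.05 p [572.2 -25.9 375.3] F [0.4 0.4 0.2] T [-0.   -0.02  0.01] op 0.649 j [ 39.4  14.2 -48.2  92.   10.9  78.5  69.8]
[[ 0.003  0.174  0.985]
 [-0.002  0.985 -0.174]
 [-1.    -0.002  0.003]]
scene14 48 top [ 0.5689 -0.0185] -1.8
  side 104 [ 0.572 -0.021] -4.0
top14 0 top [nan nan] nan
  return _methods._mean(a, axis=axis, dtype=dtype,
  ret = um.true_divide(
Traceback (most recent call last):
  File "hf.py", line 13, in <module>
    for n in sys.argv[1:]: hf(n)
                           ~~^^^
  File "hf.py", line 11, in hf
    o=least_squares(lambda t:np.hypot(q[:,0]-t[0],q[:,1]-t[1])-.013,c,loss="soft_l1",f_scale=.002).x
      ~~~~~~~~~~~~~^^^^^^^^^^^^^^^^^^^^^^^^^^^^^^^^^^^^^^^^^^^^^^^^^^^^^^^^^^^^^^^^^^^^^^^^^^^^^^^
ValueError: Initial guess is outside of provided bounds
```

View pics/scene14.png

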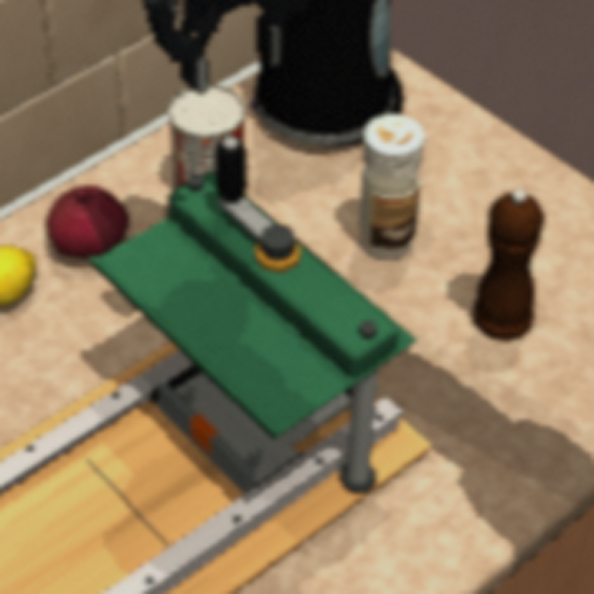

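Emit:
servo_tool(motion=[-15,-10,0,0,0,0,0.3,-30,-40,-5,0,0,0,0.3,-45,-80,-8,0,0,0,0.3,-60,-120,-12,0,0,0,0.3,-60,-160,-15,0,0,0,0.3,-60,-200,-18,0,0,0,0.3,-60,-230,-20,0,0,0,0.3,-60,-230,-20,0,0,0,0.3])

```text
time_s: 38.95
position: [0.5084, -0.2573, 0.4333]
tool_rot: [-117.1, 89.7, -127.9]
wrist_force: [-0.2, -0.3, -0.2]
opening: 0.648
```

```bash
python3 - <<'E'
from pl import *
from h import *
show()
for n in("scene","top"):
    c=ctrl.read_camera(n);np.savez(n+"15.npz",**c)
    cv2.imwrite(f"pics/{n}15.png",c["frame"][:,:,::-1])
    if n=="scene":
        cv2.imwrite(f"pics/{n}15c.png",cv2.resize(c["frame"][230:330,230:340][:,:,::-1],None,fx=6,fy=6,interpolation=cv2.INTER_CUBIC))
E
python3 hf.py scene15 top15
```

```text
t 38.95 p [ 508.4 -257.3  433.3] F [-0.2 -0.3 -0.2] T [0.01 0.03 0.05] op 0.648 j [ 57.4  11.  -40.3  87.1   7.4  84.6  96.1]
[[-0.003  0.187  0.982]
 [-0.004  0.982 -0.187]
 [-1.    -0.004 -0.002]]
scene15 47 top [ 0.5677 -0.0165] 0.4
  side 102 [ 0.5722 -0.021 ] -4.1
top15 73 top [ 0.5715 -0.0209] -4.0
  side 44 [ 0.5729 -0.0209] -3.9
```

View pics/scene15c.png

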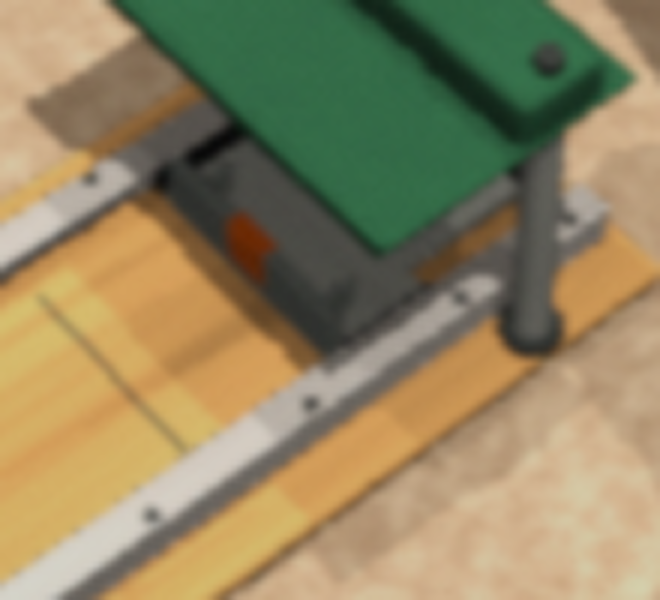

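View pics/top15.png

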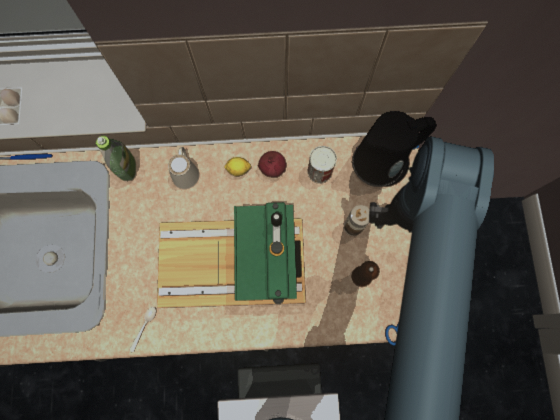

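```bash
python3 -c "
from rig import ctrl
print(ctrl.job_done())"
```

```text
the job is handed in; nothing more can be done
None
```

I stood the smaller spice jar in the nest, pushed the carriage home, wound the crank down onto the lid and let go. I handed the job in at about 39 s. No verdict was reported.

**Jar and carriage:** After release, the camera fit put the jar upright and under 1 mm from the nest's centre. The carriage stopped hard against a 12 N push. Its push face measured about 69 mm in world y, against an expected home of 69.4 mm.

**First winding:** I wound the crank by about 6.8 rad from its start (383–392° of travel). Letting go all at once let it spring back by about 0.5 rad, more than the 0.2 rad stated. I put this down to overshoot.

**Second winding:** I re-gripped with the jaws along the direction of turn, wound again until about 0.77 N m resisted, and backed off slowly before opening the fingers. After that the handle held still at −4.0° in both cameras. That is about 6.4 rad of travel plus the unknown starting angle.

**What I could not check directly:**
- **Crank angle:** the rise in torque where the pad should meet the lid (about 6.8 rad) implies a starting angle of 0.4 to 0.5 rad. That puts the final angle at roughly 6.85 to 6.9 rad, a thin margin over 6.7.
- **Pad force:** that the pad still bears on the lid is my inference from the difference between winding and unwinding torque.
- **Jar under the hood:** it is hidden from both cameras, so I did not see it after the push.

The other things stood where they were in the last pictures, and the gripper was clear with no force on it.

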